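Clear the pile onto the shadow-board pads

ROBOT

A 7-joint arm with a two-finger parallel gripper is mounted at the origin on a cart in front of the work surface, level with it; the furniture and walls round the work are solid. World frame = base frame: x ahead of the robot, y to its left, z up, the work surface at z = 0. Lengths are in m, angles in degrees, forces in N, time in s.
With the tool pointing down it reaches from about 0.4 to 0.85 m from the base axis. Payload 4.5 kg.
Tool frame: the origin (TCP) lies at the very end of the fingers, on their centre line; the grasp point (between the pads) lies 19 mm behind it (arm.hold_point_z is the z of the grasp point in the tool frame, in m); z points along the fingers, y is the line along which they close (so a half turn about z gives the same grasp; the last joint's range is limited). The gripper opens to 88 mm and grips with 3 to 60 N. Pads are 18 mm wide; open, the fingers measure 123 mm over their backs; the gripper's body (75 mm by 187 mm) begins 45 mm behind the grasp point.
Start: joints at [76.307, 39.483, -11.15, 89.685, 9.013, 51.709, -12.324], TCP at [0.168, -0.602, 0.239] pointing down, gripper open.
Joint ranges: [-172.22, 172.22], [-26.19, 119.32], [-84.43, 86.54], [7.71, 146.69], [-57.33, 237.33], [2.42, 119.75], [-152.13, 152.13]. Speed limits (degrees/s): [147.25, 147.25, 180, 180, 180, 180, 180].

INTERFACE

Orientations are given as [roll, pitch, yaw] about the fixed x, y, z axes, in that order (R = Rz(yaw) Ry(pitch) Rx(roll)).
In Python, from plant import arm gives the robot as it stands. The module is installed in compiled form; this text tells all that it offers.
- The arm moves only by the tool move_arm, never from a script. Its argument "rows" is a list of rows, each a list of 7 numbers: the shift along the tool's x, y, z in mm, then the turn, a rotation vector about the tool's x, y, z in rad, then the finger opening in mm, from 0 to 88.1. A call has 1 to 10 rows; each row is the pose to reach, as a shift and turn from the pose commanded when the call began, along the tool's axes at that moment; what a row does not reach only later rows make up. A row lasts 1/10 s, in which the tool goes at most 50 mm and 8.59 degrees, less where a joint would pass 70% of its speed; a pose out of reach is approached as far as the arm can. A call with a gripper value outside its range is refused whole. The fingers move at their own pace and stop on an object; the grip force is fixed at half the most. Time passes only in rows, so rows that repeat a pose let the fingers close. It gives the time, the measured TCP pose, the force, the opening and the grip force at its end, in the units of the state.
- arm.state(): the state, without advancing time (a new reading comes with each control period).
- arm.snapshot(name): name is "side" or "top"; returns a dict with "frame" (420x560x3 uint8, red, green, blue), "depth" (420x560 float32, m along the optical axis (not along the pixel's ray), 0 where there is no reading), "mtx" (3x3 intrinsics, pixels), "view" (4x4, takes a point from world to camera coordinates). Camera axes: x right, y up, looking along -z (the intrinsics and any distortion apply to the point x, -y, -z); pixel columns grow to the right and rows downward; lengths in m; the calibration is good to about 2 mm. A picture is of the moment at which its call begins.
- arm.close_job(): hands the job in; it is judged then, once.
The state is a dict: "clock": time; "joint_pos": joint angles; "dq": joint speeds; "effort": joint torques, N m; "ee_pos": TCP position; "tool_rot": TCP orientation; "contact_force": force on the tool from outside, world axes, zero at the start; "moment": the same for the moment, N m; "finger_gap": opening from 0.0 (shut) to 1.0 (fully open); "grip_force": force on a finger pad.
Only numpy, scipy, OpenCV 4.12 (cv2) and the standard library are available. Lean on these libraries where they do the work, as an engineer would, in place of code of your own. Each camera call takes 0.05 s, during which the arm holds its last target. There are 200 camera calls.

TASK

Take the pile of four things apart from the top down, one thing at a time, and set each one upright and square on the coloured outline of its own shape and size: first the grey scraper on the red strip, then the beech block on the small green rectangle, the round tin on the blue disc, and last the cork sanding block on the big yellow rectangle. Let go of everything, and leave the glue bottle and the pink scrubber that stand among the work where they are.

Things in the scene. Friction and masses are not known exactly. Their poses are not given: they have to be found in the camera images.
- horn_scraper: Grey flat horn scraper with rounded ends, 84 x 26 mm, 9 mm thick, 30 g; it lies flat on top of the pile, roughly crosswise on the beech block. Origin: centre of its underside; z up. Long axis along its x; pinch it across its 26 mm width (its y). Either end may point either way.
- beech_block: Light smooth beech wood block, 34 x 56 mm, 28 mm high, 60 g; second from the top, between scraper and tin. Origin: centre of its underside; z up. Long axis along its y; pinch it across its 34 mm width (its x).
- tin: Round grey tin with a closed lid, 58 mm across, 26 mm high, 90 g; third from the top, between beech block and sanding block. Origin: centre of its underside; z up. Pinch it across its sides; its turn does not matter.
- sanding_block: Brown speckled cork sanding block, 42 x 76 mm, 27 mm high, 50 g; the bottom of the pile, on the worktop, its two ends sticking out under the tin. Origin: centre of its underside; z up. Long axis along its y, which is roughly the long axis of the beech block too; pinch it across its 42 mm width (its x).
- red_pad: Place of the scraper: black pad 108 x 50 mm with a red strip, 84 x 26 mm with rounded ends. A fixed flat board, 4 mm thick, lying on the worktop. Origin: centre of its underside, in the middle of the outline; the top is 4 mm above it. The strip's long axis is its x.
- green_pad: Place of the beech block: black pad 58 x 80 mm with a small green rectangle, 34 x 56 mm. A fixed flat board, 4 mm thick, lying on the worktop. Origin: centre of its underside, in the middle of the outline; the top is 4 mm above it. The rectangle's long axis is its y.
- blue_pad: Place of the tin: square black pad 82 x 82 mm with a blue disc 58 mm across. A fixed flat board, 4 mm thick, lying on the worktop. Origin: centre of its underside, in the middle of the outline; the top is 4 mm above it. 
- yellow_pad: Place of the sanding block: black pad 66 x 100 mm with a big yellow rectangle, 42 x 76 mm. A fixed flat board, 4 mm thick, lying on the worktop. Origin: centre of its underside, in the middle of the outline; the top is 4 mm above it. The rectangle's long axis is its y.
- glue_bottle: Small white glue bottle with a yellow nozzle cap, 29 mm across and 90 mm high, light and loose, standing upright among the work; a bystander to be left alone. Origin: centre of its underside.
- pink_scrubber: Pink nubbed scrubber pad, 62 x 28 mm, 18 mm high, loose; a bystander to be left alone. Origin: centre of its underside; long axis along its x.
Mind the look-alikes: they are no part of the job. What is shaped like the yellow_pad but turquoise is not meant.

How it is judged:
By the outcome, as a careful person would: the job done as asked, in the order asked, and still so for the second after the job is handed in, with the robot touching nothing.
It also fails if it takes over 112 s, if anything falls off the work surface, if the arm or the gripper's body presses on something with over 40 N, if the wrist force passes 120 N, or if a joint passes its speed limit or range.

## Working session

There is one attempt and no reset: what is moved stays moved. The work goes in short steps, Python scripts to look and compute and a tool call to move; the robot and the scene stay as the last step left them, time stands still between calls to the robot, and variables do not carry over. Pictures are saved under pics/ and viewed, at most 14 in all, crops included, and the job is handed in when it is done.

Besides the shell and the picture viewer there is one more tool, called after ">>>" as name([rows], argument=value, ...), one row to a line, values as JSON. move_arm: Moves the arm, as the interface text tells. Its arguments: {"type":"object","properties":{"rows":{"type":"array"}},"required":["rows"]}

```bash
mkdir -p pics; cat > h.py <<'E'
import numpy as np, cv2
from plant import arm
def snap(n,save=None):
    s=arm.snapshot(n)
    if save: cv2.imwrite('pics/'+save,cv2.cvtColor(s['frame'],cv2.COLOR_RGB2BGR))
    return s
def pts(s):
    "world xyz per pixel from depth"
    d=s['depth'];K=s['mtx'];v,u=np.indices(d.shape)
    c=np.stack([(u-K[0,2])/K[0,0]*d,-(v-K[1,2])/K[1,1]*d,-d],-1)
    T=np.linalg.inv(s['view']);return c@T[:3,:3].T+T[:3,3]
def ray(s,uv,z):
    "pixels -> world points on plane z"
    K=s['mtx'];uv=np.asarray(uv,float).reshape(-1,2)
    c=np.stack([(uv[:,0]-K[0,2])/K[0,0],-(uv[:,1]-K[1,2])/K[1,1],-np.ones(len(uv))],-1)
    T=np.linalg.inv(s['view']);w=c@T[:3,:3].T;o=T[:3,3]
    return o+w*((z-o[2])/w[:,2])[:,None]
E
python3 - <<'E'
from h import *
s=snap('top','t0.png');q=snap('side','s0.png')
for k in (s,q):print(k['mtx'].round(1).tolist(),np.linalg.inv(k['view']).round(3).tolist())
print(arm.state(),arm.hold_point_z)
E
```

```text
[[518.2, 0.0, 282.5], [0.0, 518.2, 200.5], [0.0, 0.0, 1.0]] [[0.01, 0.988, -0.152, 0.355], [-1.0, 0.007, -0.022, 0.031], [-0.02, 0.152, 0.988, 1.244], [0.0, 0.0, 0.0, 1.0]]
[[532.5, 0.0, 278.0], [0.0, 532.5, 204.3], [0.0, 0.0, 1.0]] [[0.976, 0.135, -0.169, 0.323], [-0.215, 0.537, -0.816, -0.901], [-0.019, 0.833, 0.553, 0.728], [0.0, 0.0, 0.0, 1.0]]
{'clock': 0.1, 'joint_pos': array([ 76.3077876 ,  39.52609734, -11.14482398,  89.73724184,
         9.01262991,  51.70931259, -12.32452373]), 'dq': array([-0.09318783, -0.18636965, -0.02524986, -0.11443604,  0.11180847,
        0.01792329, -0.00494311]), 'effort': array([-3.81038219e-03, -5.28501177e+01, -1.27180070e+00, -1.53836006e+01,
       -5.25582768e-02,  1.97611029e-03,  5.52895926e-05]), 'ee_pos': array([ 0.16818498, -0.60137603,  0.23802268]), 'tool_rot': array([-1.79909395e+02,  7.01860536e-03,  1.56325044e+01]), 'contact_force': array([-0.72449988, -1.32334797, -0.2471761 ]), 'moment': array([-0.04648993, -0.03336811, -0.00861376]), 'grip_force': 0.0, 'finger_gap': 1.0058109708057137} -0.0187
```

View pics/t0.png

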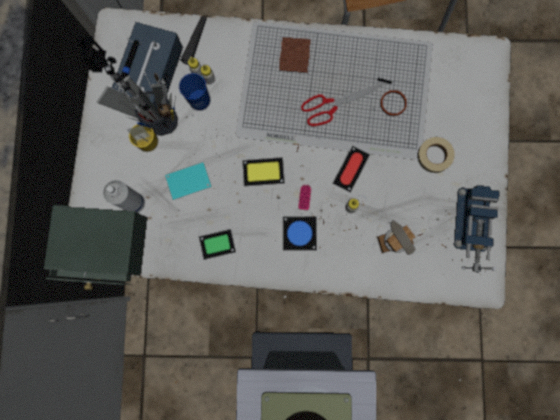

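View pics/s0.png

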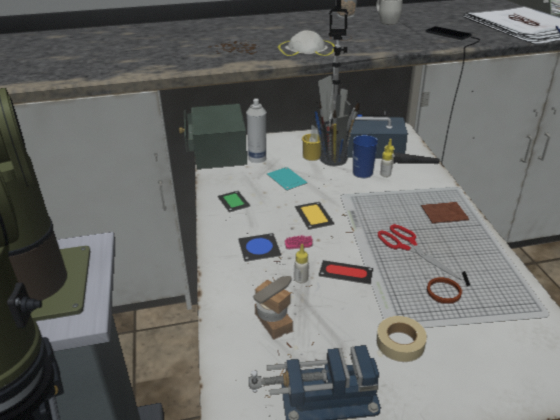

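The top view shows the pads: yellow (264,172), red (351,169), blue (300,233), green (217,244). The turquoise look-alike is at (188,181). The pile is at (397,237), the glue bottle at (353,204) and the scrubber at (305,197). In the side view the pile is at (272,305), with the bottle just behind it at (301,265).

```bash
cat > pads.py <<'E'
from h import *
def mask(s,name):
    h=cv2.cvtColor(s['frame'],cv2.COLOR_RGB2HSV);H,S,V=[h[...,i].astype(int) for i in range(3)]
    m={'red':((H<6)|(H>176))&(S>150),'green':(H>45)&(H<75)&(S>120),'blue':(H>100)&(H<120)&(S>150)&(V>120),'yellow':(H>22)&(H<33)&(S>130),'pink':(H>160)&(H<176)&(S>110)}[name]
    return m.astype(np.uint8)
def find(s,name,z,near=None):
    m=mask(s,name);n,l,st,c=cv2.connectedComponentsWithStats(m)
    best=None
    for i in range(1,n):
        if st[i,4]<30:continue
        w=ray(s,c[i],z)[0]
        if near is None or np.linalg.norm(w[:2]-near)<.04:
            if best is None or st[i,4]>st[best,4]:best=i
    v,u=np.nonzero(l==best);P=ray(s,np.c_[u,v],z)[:,:2]
    C=P.mean(0);w,E=np.linalg.eigh(np.cov((P-C).T));a=np.degrees(np.arctan2(E[1,1],E[0,1]))%180
    return C,a,4*np.sqrt(w[::-1])*.866
if __name__=='__main__':
    t=snap('top');q=snap('side')
    for n,near in (('red',(.59,-.13)),('green',(.42,.19)),('blue',(.45,-.01)),('yellow',(.59,.08)),('pink',(.54,-.02))):
        for k in (t,q):
            C,a,e=find(k,n,.004 if n!='pink' else .018,np.array(near));print(n,C.round(4),'long axis',a.round(1),e.round(3))
    def up(s,x0,y0,w,h,f):return cv2.resize(s['frame'][y0:y0+h,x0:x0+w],None,fx=f,fy=f,interpolation=cv2.INTER_CUBIC)
    a=up(t,340,185,80,80,7);b=up(q,235,240,80,110,5)
    im=np.zeros((560,800,3),np.uint8);im[:560,:400]=a[:,160:560];im[:550,400:800]=b
    cv2.imwrite('pics/c1.png',im[...,::-1])
    P=pts(t)[215:262:3,370:420:3,2];print((P*1000).round().astype(int))
E
python3 pads.py
```

```text
red [nan nan] long axis nan [nan nan]
red [nan nan] long axis nan [nan nan]
green [0.4387 0.2148] long axis 105.7 [0.061 0.039]
green [0.4399 0.2131] long axis 102.5 [0.051 0.031]
blue [0.4667 0.0172] long axis 52.1 [0.051 0.05 ]
blue [0.4679 0.0152] long axis 145.8 [0.047 0.047]
yellow [0.6168 0.1071] long axis 96.0 [0.08  0.047]
yellow [0.6183 0.1038] long axis 95.9 [0.075 0.042]
pink [0.5505 0.0056] long axis 174.3 [0.056 0.023]
pink [ 0.551  -0.0088] long axis 177.7 [0.056 0.035]
[[ 1  0  0  1  2  0 -1  4  3 -1  0  0 -3  3  0 -1  1]
 [ 4  2 -2  3 -1 -3  6 -2 -1  1  1  5 -4  0  2  1  2]
 [ 3 -3  4  3  1  0 -1 90 84 -1 -1  1 -1 -1  0 -5  2]
 [ 0  3  4 -1 -1 -2  0 88 92 90  2  3  1  2  3  3  2]
 [-3  2  1  1 -2 -1  5 84 85 88 91 81 83 -3 -3  0  2]
 [ 3  3  2  0  2  2  4 83 88 89 90 88 82 82  0  1 -5]
 [ 0 -1  0 -3 -4  1 51 55 91 93 90 89 80 80 81  0  1]
 [ 2 -2  4 25 30 54 55 79 83 84 92 89 86 77 74 79  1]
 [-3 -2  4 24 24 49 78 81 80 86 90 89 90 85 80  0 -1]
 [ 0  0  1 14 26 52 75 78 78 81 91 91 87 86 29  2  1]
 [ 3  3  5  2 29 34 53 79 78 86 78 87 90 91 87 -2  2]
 [-1 -1  3  2 23 28 46 57 81 78 81 89 91 87 89 -2 -1]
 [-2  1 -2 -1 19 24 25  3 62 52 52  0 86 88 91  3 -3]
 [ 2  4  3  0 -5 -2  1  4  6 -2  2  2  0 86 -3  1  3]
 [ 2  1  3 -1  0  3  1  1  8  3 -1  5  4  2  2 -1  5]
 [ 0  0 -4  4  3  5 -1 -2 -2 -1  0 -1 -1  2  2  2 -2]]pads.py:15: RuntimeWarning: Mean of empty slice.
  C=P.mean(0);w,E=np.linalg.eigh(np.cov((P-C).T));a=np.degrees(np.arctan2(E[1,1],E[0,1]))%180
  ret = um.true_divide(
  avg = a.mean(axis, **keepdims_kw)
pads.py:15: RuntimeWarning: Degrees of freedom <= 0 for slice
  C=P.mean(0);w,E=np.linalg.eigh(np.cov((P-C).T));a=np.degrees(np.arctan2(E[1,1],E[0,1]))%180
  c *= np.true_divide(1, fact)
  c *= np.true_divide(1, fact)
```

View pics/c1.png

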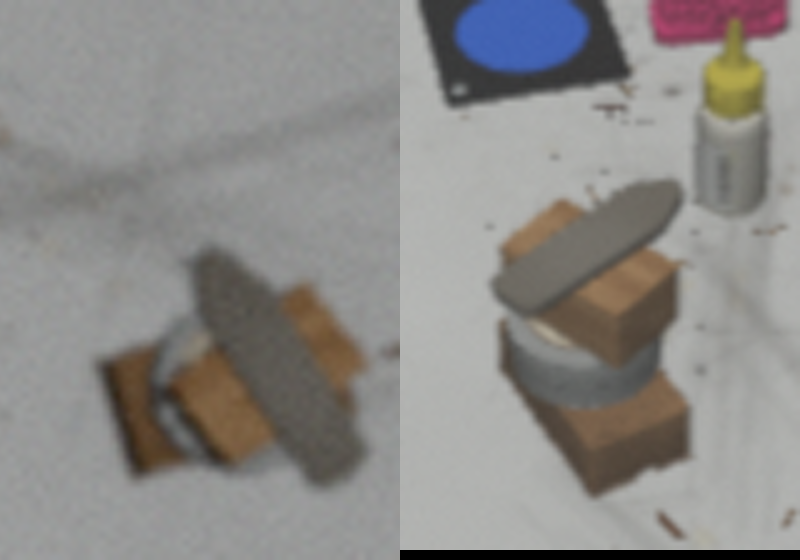

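The crop shows, from the bottom up, the cork block, tin, beech block and scraper. The scraper runs from about (205,250) to (340,485) in the left half. The bottle is well clear of the pile. Next I'll measure the scraper, the red pad and the bottle.

```bash
cat >> h.py <<'E'
from scipy.spatial.transform import Rotation as Ro
def go(x,y,z,yaw):
    "shift (mm, tool axes) and turn (rad) from present pose to a tool-down pose"
    s=arm.state();R=Ro.from_euler('xyz',s['tool_rot'],degrees=True)
    d=R.inv().apply(np.array([x,y,z])-s['ee_pos'])*1000
    r=(R.inv()*Ro.from_euler('xyz',[180,0,yaw],degrees=True)).as_rotvec()
    return d.round(1).tolist()+r.round(4).tolist()
def rect(P):
    (c,(w,h),a)=cv2.minAreaRect((P[:,:2]*1000).astype(np.float32))
    if w<h:a+=90;w,h=h,w
    return np.round(c,1),round(a%180,1),round(w,1),round(h,1)
def pca(P):
    P=P[:,:2];C=P.mean(0);w,E=np.linalg.eigh(np.cov((P-C).T))
    return (C*1000).round(1),round(np.degrees(np.arctan2(E[1,1],E[0,1]))%180,1),(np.sqrt(12*w[::-1])*1000).round(1)
def big(m):
    n,l,st,c=cv2.connectedComponentsWithStats(m.astype(np.uint8));i=1+np.argmax(st[1:,4]);return l==i
E
python3 - <<'E'
from h import *
from pads import find
t=snap('top');q=snap('side')
for k in (t,q):
    C,a,e=find(k,'red',.004,np.array((.62,-.10)));print('red',C.round(4),a.round(1),e.round(3))
    f=cv2.cvtColor(k['frame'],cv2.COLOR_RGB2HSV).astype(int);P=pts(k)
    m=(P[...,2]>.07)&(f[...,1]<75)&(abs(P[...,0]-.46)<.08)&(abs(P[...,1]+.23)<.08)&(f[...,2]<145)
    m=big(cv2.morphologyEx(m.astype(np.uint8),cv2.MORPH_OPEN,np.ones((2,2)))) 
    v,u=np.nonzero(m);W=ray(k,np.c_[u,v],.09);print('scraper',pca(W),rect(W),len(u))
    b=(P[...,2]>.02)&(abs(P[...,0]-.53)<.04)&(abs(P[...,1]+.12)<.04)
    print('bottle',np.median(P[b],0).round(3),P[b].max(0).round(3),P[b].min(0).round(3))
E
```

```text
red [ 0.6254 -0.1078] 153.0 [0.083 0.03 ]
scraper (array([ 448.5, -212.1]), np.float64(31.7), array([78.7, 22.4])) (array([ 450.5, -211.4]), 32.8, 83.0, 24.3) 364
bottle [ 0.527 -0.103  0.065] [ 0.542 -0.091  0.093] [ 0.516 -0.118  0.02 ]
red [ 0.6273 -0.1101] 152.6 [0.08  0.025]
scraper (array([ 451.3, -222.2]), np.float64(32.7), array([79.4, 25.8])) (array([ 453.4, -220.6]), 30.8, 84.8, 27.9) 473
bottle [ 0.529 -0.116  0.048] [ 0.544 -0.099  0.089] [ 0.516 -0.125  0.02 ]
```

```bash
python3 - <<'E'
from h import *
t=snap('top');P=pts(t)
print('vise max z',P[180:275,450:505,2].max().round(3))
m=(P[...,2]>.083)&(abs(P[...,0]-.46)<.08)&(abs(P[...,1]+.23)<.08)
print('scraper depth-mean',P[m].mean(0).round(4),m.sum())
print(go(.450,-.216,.24,32))
E
```

```text
vise max z 1.244
scraper depth-mean [ 0.4506 -0.2099  0.0886] 395
[375.2, -295.6, -1.3, -0.0003, -0.0001, -0.2857]
```

>>> move_arm([
  [375, -296, -2, 0, 0, -0.286, 70],
  [375, -296, -2, 0, 0, -0.286, 70],
  [375, -296, -2, 0, 0, -0.286, 70],
  [375, -296, -2, 0, 0, -0.286, 70],
  [375, -296, -2, 0, 0, -0.286, 70],
  [375, -296, -2, 0, 0, -0.286, 70],
  [375, -296, -2, 0, 0, -0.286, 70],
  [375, -296, -2, 0, 0, -0.286, 70],
  [375, -296, -2, 0, 0, -0.286, 70],
  [375, -296, -2, 0, 0, -0.286, 70],
])

```text
clock: 1.35
ee_pos: [0.4526, -0.2114, 0.2411]
tool_rot: [-180.0, -0.2, 32.3]
contact_force: [0.7, 0.4, -0.4]
finger_gap: 0.795
grip_force: 0.0
```

>>> move_arm([
  [0, 0, 20, 0, 0, 0, 60],
  [0, 0, 50, 0, 0, 0, 60],
  [0, 0, 80, 0, 0, 0, 60],
  [0, 0, 100, 0, 0, 0, 60],
  [0, 0, 115, 0, 0, 0, 60],
  [0, 0, 115, 0, 0, 0, 60],
])

```text
clock: 1.95
ee_pos: [0.4488, -0.2153, 0.1242]
tool_rot: [-179.8, 0.1, 32.0]
contact_force: [-0.5, -0.3, -0.1]
finger_gap: 0.678
grip_force: 0.0
```

```bash
python3 - <<'E'
from h import *
s=arm.state();print({k:np.round(s[k],3) for k in('clock','joint_pos','ee_pos','tool_rot')})
t=snap('top');q=snap('side')
def up(s,x0,y0,w,h,f):return cv2.resize(s['frame'][y0:y0+h,x0:x0+w],None,fx=f,fy=f,interpolation=cv2.INTER_CUBIC)
im=np.hstack([up(t,350,185,100,100,4),up(q,220,235,100,100,4)])
cv2.imwrite('pics/c2.png',im[...,::-1])
E
```

```text
{'clock': np.float64(1.95), 'joint_pos': array([ 25.861,  41.187,  -8.971, 117.12 ,  15.254,  22.974, -52.987]), 'ee_pos': array([ 0.449, -0.215,  0.124]), 'tool_rot': array([-1.79843e+02,  1.26000e-01,  3.20410e+01])}
```

View pics/c2.png

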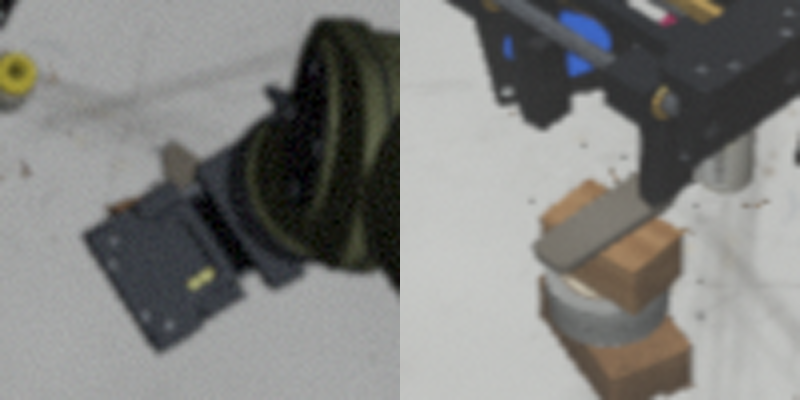

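```bash
cat >> h.py <<'E'
def proj(s,W):
    c=np.atleast_2d(W)@s['view'][:3,:3].T+s['view'][:3,3];K=s['mtx']
    return np.c_[K[0,0]*c[:,0]/-c[:,2]+K[0,2],K[1,1]*-c[:,1]/-c[:,2]+K[1,2]]
E
python3 - <<'E'
from h import *
q=snap('side');s=arm.state();R=Ro.from_euler('xyz',s['tool_rot'],degrees=True)
L=[[x,y*k,0] for k in(-1,1) for y in(30,47) for x in(-9,9)]
W=R.apply(np.array(L)/1000)+s['ee_pos'];p=proj(q,W)
print(s['ee_pos'],((p-[220,235])*4+[400,0]).round())
P=pts(q);f=q['frame'].astype(int)
# scraper visible portion from side depth
m=(P[...,2]>.07)&(P[...,2]<.1)&(abs(P[...,0]-.45)<.07)&(abs(P[...,1]+.22)<.07)&(f.max(2)-f.min(2)<40)&(f.max(2)>70)
print(P[m].mean(0),m.sum())
E
```

```text
[ 0.45033032 -0.21600237  0.12638559] [[541. 126.]
 [572. 107.]
 [515. 108.]
 [545.  89.]
 [638. 191.]
 [669. 170.]
 [667. 210.]
 [697. 189.]]
[ 0.4448041  -0.22047725  0.08473986] 425
```

```bash
python3 - <<'E'
from h import *
for i in range(3):
    snap('side');print(go(.450,-.219,.0845,32), arm.state()['ee_pos'].round(4))
E
```

```text
[-2.0, 2.2, 42.1, 0.0015, -0.0011, 0.0002] [ 0.4505 -0.2161  0.1266]
[-2.0, 2.1, 42.2, 0.0016, -0.0012, 0.0002] [ 0.4505 -0.2161  0.1267]
[-1.9, 2.2, 42.2, 0.0016, -0.0012, 0.0001] [ 0.4504 -0.2161  0.1267]
```

>>> move_arm([
  [-2, 2, 15, 0, 0, 0, 60],
  [-2, 2, 28, 0, 0, 0, 60],
  [-2, 2, 37, 0, 0, 0, 60],
  [-2, 2, 41, 0, 0, 0, 60],
  [-2, 2, 42, 0, 0, 0, 60],
  [-2, 2, 42, 0, 0, 0, 45],
  [-2, 2, 42, 0, 0, 0, 35],
  [-2, 2, 42, 0, 0, 0, 28],
  [-2, 2, 42, 0, 0, 0, 20],
  [-2, 2, 42, 0, 0, 0, 10],
])

```text
clock: 3.25
ee_pos: [0.4492, -0.2186, 0.0839]
tool_rot: [180.0, -0.0, 32.0]
contact_force: [-1.0, 0.2, 1.1]
finger_gap: 0.255
grip_force: 10.8
```

>>> move_arm([
  [0, 0, 0, 0, 0, 0, 10],
  [0, 0, 0, 0, 0, 0, 10],
  [0, 0, 0, 0, 0, 0, 10],
  [0, 0, 0, 0, 0, 0, 10],
])

```text
clock: 3.65
ee_pos: [0.4492, -0.2186, 0.0838]
tool_rot: [180.0, 0.0, 32.0]
contact_force: [-1.1, 0.7, 3.3]
finger_gap: 0.247
grip_force: 30.0
```

>>> move_arm([
  [0, 0, -5, 0, 0, 0, 10],
  [0, 0, -12, 0, 0, 0, 10],
  [0, 0, -22, 0, 0, 0, 10],
  [0, 0, -35, 0, 0, 0, 10],
  [0, 0, -50, 0, 0, 0, 10],
  [0, 0, -65, 0, 0, 0, 10],
  [0, 0, -80, 0, 0, 0, 10],
  [0, 0, -90, 0, 0, 0, 10],
  [0, 0, -96, 0, 0, 0, 10],
  [0, 0, -96, 0, 0, 0, 10],
])

```text
clock: 4.65
ee_pos: [0.4495, -0.2188, 0.1805]
tool_rot: [179.9, -0.1, 32.0]
contact_force: [0.5, 0.1, -0.5]
finger_gap: 0.244
grip_force: 29.9
```

```bash
python3 - <<'E'
from h import *
t=snap('top');q=snap('side')
s=arm.state();print({k:np.round(s[k],3) for k in('clock','joint_pos','ee_pos','tool_rot','finger_gap','grip_force')})
def up(s,x0,y0,w,h,f):return cv2.resize(s['frame'][y0:y0+h,x0:x0+w],None,fx=f,fy=f,interpolation=cv2.INTER_CUBIC)
im=np.hstack([up(t,350,185,100,150,4),up(q,220,200,100,150,4)])
cv2.imwrite('pics/c3.png',im[...,::-1])
print(proj(q,s['ee_pos']))
E
```

```text
{'clock': np.float64(4.75), 'joint_pos': array([ 28.055,  35.713, -11.739, 114.562,  13.337,  31.012, -50.99 ]), 'ee_pos': array([ 0.449, -0.219,  0.179]), 'tool_rot': array([-1.79982e+02,  2.10000e-02,  3.20200e+01]), 'finger_gap': np.float64(0.244), 'grip_force': np.float64(29.919)}
[[269.63125255 248.54475223]]
```

View pics/c3.png

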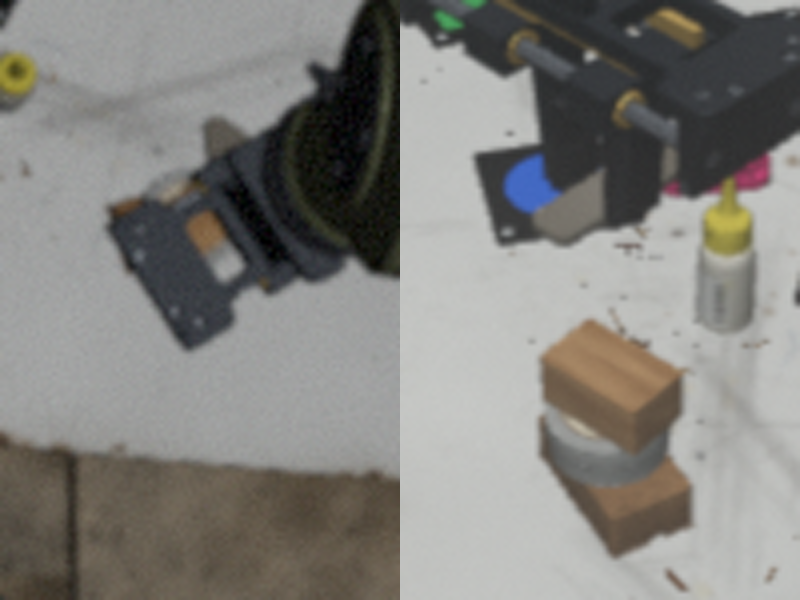

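The scraper is held and lifted, and the beech, tin and cork are still stacked. In the right half of the crop the scraper runs from (535,225) to (675,150). The gap reads 21.5 mm where 26 mm is expected, so I'll check whether the scraper has rolled in the grip.

```bash
cat >> h.py <<'E'
def local(s,P):
    R=Ro.from_euler('xyz',s['tool_rot'],degrees=True);return R.inv().apply(P-s['ee_pos'])*1000
E
python3 - <<'E'
from h import *
s=arm.state()
for n in('side','top'):
    q=snap(n);P=pts(q);f=q['frame'].astype(int)
    L=local(s,P.reshape(-1,3)).reshape(P.shape)
    m=(abs(L[...,0])<60)&(abs(L[...,1])<30)&(abs(L[...,2]+8)<25)&(f.max(2)>75)&(f.max(2)-f.min(2)<40)
    m=cv2.erode(m.astype(np.uint8),np.ones((2,2)))>0
    A=L[m];print(n,len(A))
    for lo,hi in((-60,-9),(9,60)):
        B=A[(A[:,0]>lo)&(A[:,0]<hi)]
        if len(B)<12:continue
        C=B.mean(0);u,w,vt=np.linalg.svd(B-C);print(lo,len(B),C.round(1),'min',B.min(0).round(1),'max',B.max(0).round(1),'normal',vt[2].round(2),(w/np.sqrt(len(B))).round(1))
E
```

```text
side 202
-60 155 [-21.7   5.5  -2.8] min [-34.8  -6.  -21.7] max [-9.1 13.4  3.6] normal [ 0.18 -0.17  0.97] [7.6 5.4 3. ]
9 19 [31.6  9.1 -2.3] min [26.8  3.5 -5. ] max [36.8 12.8  2.3] normal [ 0.64  0.76 -0.11] [4.  1.8 1.2]
top 48
9 48 [37.9 -1.8 -5. ] min [ 31.8 -11.9  -8.3] max [46.7  6.8 -1. ] normal [ 0.01  0.03 -1.  ] [4.7 4.3 2. ]
```

```bash
python3 - <<'E'
from h import *
print(go(.6225,-.1072,.14,-27.2))
E
```

```text
[206.3, -2.1, 39.0, -0.0005, 0.0012, 1.0336]
```

>>> move_arm([
  [15, 0, 0, 0, 0, 0.1, 10],
  [40, 0, 0, 0, 0, 0.22, 10],
  [70, 0, 0, 0, 0, 0.36, 10],
  [105, 0, 0, 0, 0, 0.5, 10],
  [140, 0, 0, 0, 0, 0.64, 10],
  [170, 0, 0, 0, 0, 0.78, 10],
  [190, -2, 10, 0, 0, 0.9, 10],
  [203, -2, 25, 0, 0, 1.0, 10],
  [206, -2, 36, 0, 0, 1.034, 10],
  [206, -2, 39, 0, 0, 1.034, 10],
])

```text
clock: 5.85
ee_pos: [0.6214, -0.1072, 0.1386]
tool_rot: [179.9, 0.2, -27.1]
contact_force: [-0.4, 0.8, -0.9]
finger_gap: 0.242
grip_force: 29.9
```

```bash
python3 - <<'E'
from h import *
t=snap('top');q=snap('side')
s=arm.state();print({k:np.round(s[k],3) for k in('clock','joint_pos','ee_pos','tool_rot','finger_gap','grip_force')})
def up(s,x0,y0,w,h,f):return cv2.resize(s['frame'][y0:y0+h,x0:x0+w],None,fx=f,fy=f,interpolation=cv2.INTER_CUBIC)
im=np.hstack([up(t,300,110,100,130,4),up(q,290,180,100,130,4)])
cv2.imwrite('pics/c4.png',im[...,::-1])
P=pts(t);f=t['frame'].astype(int);L=local(s,P.reshape(-1,3)).reshape(P.shape)
m=(abs(L[...,0])<60)&(abs(L[...,1])<22)&(abs(L[...,2]+6)<8)&(f.max(2)-f.min(2)<40)
for w in (-1,1):
    A=L[m];A=A[A[:,0]*w>15];print(len(A),len(A) and (A.mean(0),A.min(0),A.max(0)))
P=pts(q);f=q['frame'].astype(int);L=local(s,P.reshape(-1,3)).reshape(P.shape)
m=(abs(L[...,0])<60)&(abs(L[...,1])<22)&(abs(L[...,2]+6)<8)&(f.max(2)-f.min(2)<40)&(f.max(2)>75)
for w in (-1,1):
    A=L[m];A=A[A[:,0]*w>9];print(len(A),len(A) and (A.mean(0),A.min(0),A.max(0)))
print(go(.6225,-.1072,.0072,-27.2))
E
```

```text
{'clock': np.float64(5.95), 'joint_pos': array([   1.949,   47.143,    6.907,   93.962,   -7.887,   39.517,
       -104.425]), 'ee_pos': array([ 0.621, -0.109,  0.14 ]), 'tool_rot': array([ 1.79903e+02,  1.20000e-01, -2.71960e+01]), 'finger_gap': np.float64(0.242), 'grip_force': np.float64(29.919)}
0 0
0 0
48 (array([-22.84088725,   7.46070068,  -1.8614168 ]), array([-32.00557793,  -1.51556669,  -4.06364772]), array([-14.51375903,  14.46687755,   1.27143817]))
141 (array([29.05267864,  5.56555547, -1.33834709]), array([  9.4694263 , -10.54854463,  -6.19693605]), array([50.66219501, 20.96666013,  1.91743348]))
[0.7, -2.0, 132.7, 0.0017, 0.0021, 0.0001]
```

View pics/c4.png

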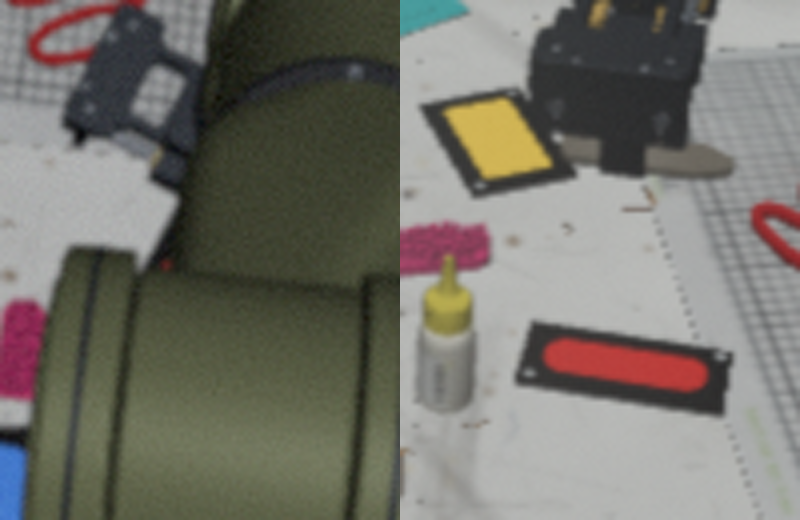

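```bash
python3 - <<'E'
from h import *
q=snap('side');s=arm.state()
uv=[[290+335/4,180+165/4],[290+157/4,180+150/4]]
print(local(s,ray(q,uv,s['ee_pos'][2]+.003)).round(1))
f=q['frame'][210:228,318:380].astype(int);
print(f[...,0][::2,::2]); print((f[...,0]-f[...,2])[::2,::2])
E
```

```text
[[ 52.    8.3  -3. ]
 [-31.5  15.3  -3. ]]
[[207 176  62  51  51  49  49  50  51  50  48  49  48  47  48  45  46  47
   63  63  47  45 120 154 151 157 151 157 150 153 150]
 [209 205 126  54  53  85  68  54  53  47  48  49  47  49  45  47  45  45
   50  54  43  43 108 153 148 159 151 158 153 152 153]
 [207 209 201  85  54 127 144 106 102  90  78  59  47  47  47  47  47  46
   51  45  44  45 101 146 146 151 148 148 151 144 148]
 [208 208 207 176  65  59  96 110 111 112 112  76  47  47  45  47  46  72
   83  66  64  61 102 114 113 134 156 150 156 150 150]
 [208 208 209 205 126  54  69  96 106 108 109  72  48  46  46  46  49 105
  116 112 110 107 108 108 108 106 112 134 156 154 147]
 [209 207 207 206 199  75  53  84 107 100  91  62  49  47  47  48  48 103
  113 113 111 110 108 107 107 107 109 106 135 158 151]
 [191 186 160 114  85  56  53  60 147 179 176 114  69  56  53  51  50  89
   89  91  94  99 101 102  97  94  90  87 127 152 150]
 [ 66  58  54  55  55  61  74  98 151 181 183 179 176 177 163 138 127 158
  142 130 118 108  98  98  91 105 129 143 147 141 146]
 [ 63  77  99 118 140 172
[... 566 characters left out ...]
    6   3   3   1  11  12  10   4   0  -2  -1  -1  -3]
 [124 124 124 122  63   3   7  10  11  11  11   3  -1  -1  -1   0  -1  11
   12  12  12  12  12  12  13  13  11   5  -2  -1  -2]
 [124 123 124 123 118  21   4   4   3   5   7   3   1  -1  -1  -1   0   9
   11  12  12  13  13  13  13  12  13  11   1  -2  -1]
 [111 108  89  54  31   5   2   2   1   2   2   0   0  -1   0   0   0   6
    6   8  10  11  12  11  11  10   9   7  -1  -2  -2]
 [ 12   5   3   2   1   2   2   0   2   2   1   1   1   1   1   1   0   3
    3  -2   1   2   3   2   4   3  -1  -2  -1  -3  -1]
 [  2   2   1   2   2   1   2   1   2   2   1   1   1   1   2   2   0   5
    6  -1  -1  -1  -3  -2  -2  -1  -1  -2  -1  -2  -1]]
```

```bash
cat > scr.py <<'E'
from h import *
def scr(q,s,zs=(-5,0)):
    f=q['frame'].astype(int);d=f[...,0]-f[...,2];P=pts(q);L=local(s,P.reshape(-1,3)).reshape(P.shape)
    m=(d>=5)&(d<=20)&(f[...,0]>82)&(f[...,0]<130)&(np.linalg.norm(L,axis=-1)<75)
    m=cv2.morphologyEx(m.astype(np.uint8),cv2.MORPH_OPEN,np.ones((2,2)))>0
    v,u=np.nonzero(m);A=L[m];print(len(A),'x',np.percentile(A[:,0],[0,2,98,100]).round(1),'u',u.min(),u.max(),'v',v.min(),v.max())
    for lo in range(-50,60,10):
        B=A[(A[:,0]>=lo)&(A[:,0]<lo+10)]
        if len(B)>4:print(lo,len(B),'med',np.median(B,0).round(1),'y',np.percentile(B[:,1],[5,95]).round(1),'z',np.percentile(B[:,2],[5,95]).round(1))
    for e in (u.min(),u.max()):
        print('end',e,v[u==e].mean().round(1),[local(s,ray(q,[[e,v[u==e].mean()]],s['ee_pos'][2]-z/1000))[0].round(1).tolist() for z in zs])
    return m
if __name__=='__main__':
    q=snap('side');scr(q,arm.state())
E
python3 scr.py
```

```text
199 x [-40.8 -26.8  52.   97.3] u 332 374 v 215 224
-30 21 med [-24.1   9.9  -1.8] y [ 5.2 14.1] z [-3.8  2.5]
-20 22 med [-15.8  11.4  -2. ] y [ 5.8 15.4] z [-4.6  4.1]
-10 9 med [ -9.5  26.5 -11.7] y [25.3 28.8] z [-17.8  -6.7]
10 25 med [15.8 11.8 -1.3] y [ 4.9 13.9] z [-3.9  4.4]
20 35 med [25.   9.8 -1.4] y [ 2.5 14.9] z [-3.2  2.8]
30 49 med [34.7  8.1 -1.7] y [-4.3 12.4] z [-4.2  5.6]
40 32 med [44.5  5.6 -1.3] y [-89.8   9.3] z [-4.  65.3]
end 332 216.5 [[-26.8, 14.6, -5.0], [-27.9, 7.5, -0.0]]
end 374 220.5 [[52.0, 9.5, -5.0], [51.6, 2.4, 0.0]]
```

```bash
python3 - <<'E'
from h import *
print(go(.6193,-.1060,.03,-27.2))
E
```

```text
[-3.9, -1.3, 111.2, 0.0005, -0.0002, -0.001]
```

>>> move_arm([
  [-4, -1, 10, 0, 0, 0, 10],
  [-4, -1, 28, 0, 0, 0, 10],
  [-4, -1, 48, 0, 0, 0, 10],
  [-4, -1, 68, 0, 0, 0, 10],
  [-4, -1, 86, 0, 0, 0, 10],
  [-4, -1, 100, 0, 0, 0, 10],
  [-4, -1, 109, 0, 0, 0, 10],
  [-4, -1, 111, 0, 0, 0, 10],
  [-4, -1, 111, 0, 0, 0, 10],
])

```text
clock: 6.95
ee_pos: [0.6198, -0.105, 0.0298]
tool_rot: [-180.0, -0.0, -27.2]
contact_force: [-0.6, -0.3, -0.2]
finger_gap: 0.241
grip_force: 29.9
```

```bash
python3 - <<'E'
from h import *
from scr import scr
q=snap('side');s=arm.state();print(s['ee_pos'],s['tool_rot']);scr(q,s)
im=cv2.resize(q['frame'][205:305,280:400],None,fx=6,fy=6,interpolation=cv2.INTER_CUBIC)
cv2.imwrite('pics/c5.png',im[...,::-1])
E
```

```text
[ 0.62010032 -0.10509106  0.03023776] [-1.79986210e+02 -5.79154273e-02 -2.72294770e+01]
79 x [ 17.1  18.5  50.1 101.1] u 350 367 v 260 268
30 43 med [35.   6.7 -2. ] y [-4.1 13.4] z [-4.3  3.6]
40 30 med [44.4  5.4 -1.2] y [-1.9 10. ] z [-3.7  4.3]
end 350 266.5 [[18.2, 22.7, -5.0], [17.6, 16.8, 0.0]]
end 367 264.5 [[50.2, 8.7, -5.0], [49.9, 2.7, 0.0]]
```

View pics/c5.png

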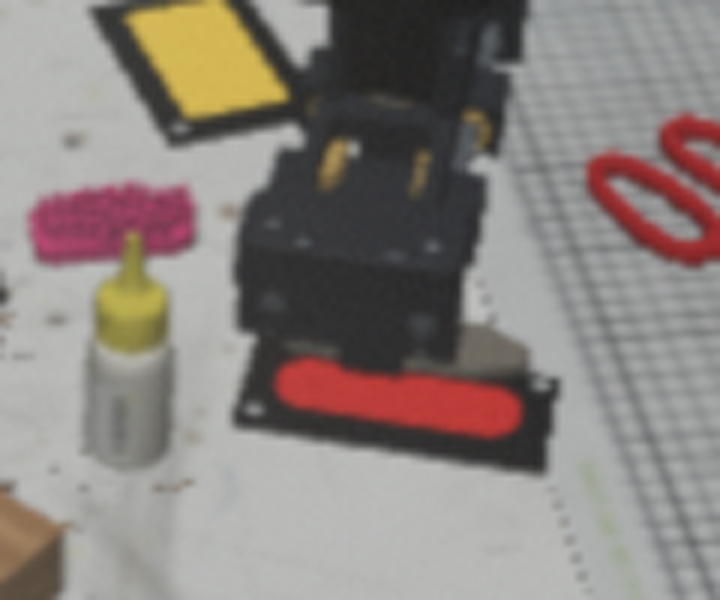

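```bash
python3 - <<'E'
from h import *
from pads import find
q=snap('side');s=arm.state()
f=lambda x,y:[280+x/6-.4,205+y/6-.4]
S=ray(q,[f(528,358),f(284,345)],s['ee_pos'][2]+.0015);print('scraper ends local',local(s,S).round(1))
Rd=ray(q,[f(523,412),f(273,383)],.004);l=local(s,Rd);print('red ends local',l.round(1))
C,a,e=find(q,'red',.004,np.array((.62,-.10)));print(C,a,e,local(s,np.r_[C,.004]).round(1))
E
```

```text
scraper ends local [[ 50.9   3.9  -1.4]
 [-29.6  16.2  -1.5]]
red ends local [[ 50.6  -1.   26.6]
 [-34.9   3.9  26.4]]
[ 0.6274691  -0.11061172] 153.5391213886782 [0.0820052  0.02439083] [ 8.9  1.6 26.5]
```

>>> move_arm([
  [0, 1.5, 8, 0, 0, 0, 10],
  [0, 1.5, 15, 0, 0, 0, 10],
  [0, 1.5, 20, 0, 0, 0, 10],
  [0, 1.5, 22.5, 0, 0, 0, 10],
  [0, 1.5, 23.5, 0, 0, 0, 10],
  [0, 1.5, 23.5, 0, 0, 0, 10],
  [0, 1.5, 23.5, 0, 0, 0, 30],
  [0, 1.5, 23.5, 0, 0, 0, 40],
  [0, 1.5, 23.5, 0, 0, 0, 50],
  [0, 1.5, 23.5, 0, 0, 0, 50],
])

```text
clock: 8.05
ee_pos: [0.6189, -0.1062, 0.0058]
tool_rot: [180.0, 0.0, -27.2]
contact_force: [-0.3, 0.9, 0.8]
finger_gap: 0.566
grip_force: 0.0
```

>>> move_arm([
  [0, 0, -5, 0, 0, 0, 55],
  [0, 0, -25, 0, 0, 0, 55],
  [0, 0, -60, 0, 0, 0, 60],
  [0, 0, -100, 0, 0, 0, 60],
  [0, 0, -140, 0, 0, 0, 60],
  [0, 0, -170, 0, 0, 0, 60],
  [-80, 0, -190, 0, 0, 0, 60],
  [-130, 0, -190, 0, 0, 0, 60],
  [-180, 0, -190, 0, 0, 0, 60],
  [-180, 0, -190, 0, 0, 0, 60],
])

```text
clock: 9.05
ee_pos: [0.4552, -0.0225, 0.1968]
tool_rot: [180.0, 0.1, -27.2]
contact_force: [1.2, -0.5, -0.7]
finger_gap: 0.68
grip_force: 0.0
```

```bash
cat > red.py <<'E'
from h import *
def look(q,name):
    cv2.imwrite('pics/'+name,cv2.resize(q['frame'][230:300,290:400],None,fx=7,fy=7,interpolation=cv2.INTER_CUBIC)[...,::-1])
q=snap('side');t=snap('top');look(q,'c6.png');print(arm.state()['ee_pos'],arm.state()['joint_pos'].round(0))
for k in (q,t):
    P=ray(k,np.indices(k['depth'].shape)[::-1].reshape(2,-1).T,.013).reshape(k['depth'].shape+(3,));f=k['frame'].astype(int);d=f[...,0]-f[...,2]
    n=np.linalg.norm(P[...,:2]-[.627,-.11],axis=-1)<.065
    m=big(n&(d>3)&(d<25)&(f[...,0]>80)&(f[...,0]<135));W=P[m];print('scr',pca(W),rect(W),m.sum())
    P4=ray(k,np.indices(k['depth'].shape)[::-1].reshape(2,-1).T,.004).reshape(k['depth'].shape+(3,))
    n=np.linalg.norm(P4[...,:2]-[.627,-.11],axis=-1)<.075
    m=n&(f.max(2)<75);print('pad',rect(P4[big(m)]))
    m=n&(d>60);print('red left',m.sum())
E
python3 red.py
```

```text
[ 0.45394518 -0.02180133  0.19658834] [  -8.   32.    8.  121.   -9.   28. -111.]
scr (array([ 623.1, -116.2]), np.float64(154.1), array([77.6, 27.8])) (array([ 624.1, -116.7]), 153.9, 81.9, 30.1) 349
pad (array([ 626.1, -111.8]), 152.6, 103.9, 47.5)
red left 6
scr (array([ 623.7, -110.6]), np.float64(153.4), array([75.2, 19.3])) (array([ 624.6, -111.2]), 153.6, 79.8, 20.5) 249
pad (array([ 606.9, -117. ]), 142.4, 126.1, 95.5)
red left 75
```

View pics/c6.png

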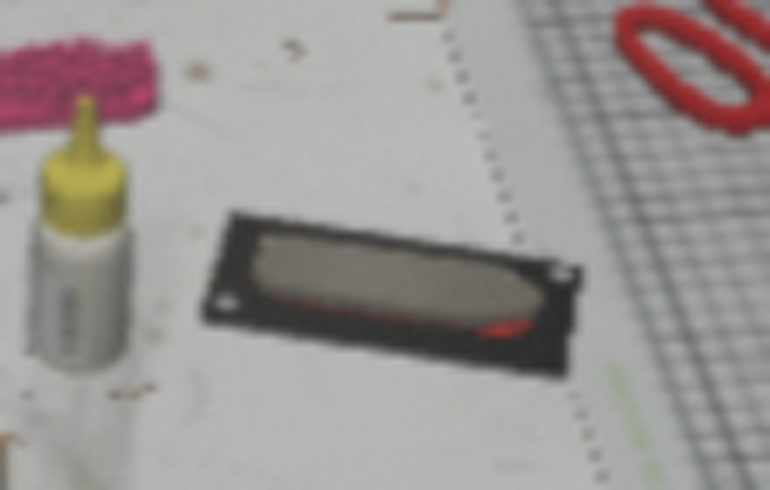

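```bash
cat > exp.py <<'E'
from h import *
for n in('side','top'):
    k=snap(n);g=np.indices(k['depth'].shape)[::-1].reshape(2,-1).T
    f=k['frame'].astype(int);c={'side':[.6273,-.1103],'top':[.6254,-.1078]}[n]
    P=ray(k,g,.004)[:,:2].reshape(k['depth'].shape+(2,))-c;U=(P@[.889,-.457])*1000;V=(P@[.457,.889])*1000
    d=f[...,0]-np.maximum(f[...,1],f[...,2])
    m=(abs(U)<48)&(abs(V)<20)&(d>35)
    print(n,m.sum(),'U',U[m].round(0).tolist()[:60],'V',V[m].round(0).tolist()[:60])
    dd=f[...,0]-f[...,2]
    m=(abs(U)<52)&(abs(V)<26)&(dd>3)&(dd<30)&(f[...,0]>80)&(f[...,0]<140)
    for lo in range(-45,45,10):
        b=m&(U>=lo)&(U<lo+10);print(lo,b.sum(),np.percentile(V[b],[3,97]).round(1) if b.sum()>3 else '')
    print('U ends',np.percentile(U[m],[1,99]).round(1))
E
python3 exp.py
```

```text
side 12 U [30.0, 32.0, 34.0, 36.0, 38.0, 40.0, 26.0, 28.0, 30.0, 32.0, 34.0, 36.0] V [-9.0, -9.0, -8.0, -8.0, -7.0, -7.0, -13.0, -13.0, -12.0, -12.0, -11.0, -11.0]
-45 27 [-7.  14.4]
-35 45 [-11.   15.7]
-25 48 [-11.7  17.1]
-15 46 [-9.8 17.3]
-5 46 [-10.9  16.1]
5 47 [-11.1  16.7]
15 46 [-8.8 17.7]
25 39 [-9.3 16.1]
35 16 [-4.5 11.6]
U ends [-41.4  39. ]
top 101 U [40.0, 41.0, 42.0, 36.0, 38.0, 39.0, 40.0, 33.0, 34.0, 35.0, 36.0, 38.0, 30.0, 31.0, 32.0, 33.0, 34.0, 27.0, 29.0, 30.0, 24.0, 25.0, 26.0, 27.0, 22.0, 23.0, 24.0, 18.0, 20.0, 21.0, 16.0, 17.0, 18.0, 13.0, 14.0, 15.0, 11.0, 12.0, 13.0, 7.0, 8.0, 10.0, 5.0, 6.0, 7.0, 2.0, 3.0, 4.0, 5.0, -1.0, 1.0, 2.0, -4.0, -3.0, -2.0, -1.0, -6.0, -5.0, -4.0, -9.0] V [12.0, 10.0, 7.0, 13.0, 11.0, 9.0, 6.0, 14.0, 12.0, 10.0, 7.0, 5.0, 15.0, 13.0, 11.0, 8.0, 6.0, 14.0, 12.0, 9.0, 15.0, 13.0, 11.0, 8.0, 14.0, 12.0, 9.0, 15.0, 13.0, 10.0, 14.0, 11.0, 9.0, 15.0, 13.0, 10.0, 14.0, 11.0, 9.0, 15.0, 12.0, 10.0, 13.0, 11.0, 9.0, 14.0, 12.0, 10.0, 8.0, 13.0, 11.0, 9.0, 14.0, 12.0, 10.0, 8.0, 13.0, 11.0, 9.0, 14.0]
-45 0 
-35 11 [-7.   5.3]
-25 32 [-12.    5.5]
-15 34 [-12.8   6.6]
-5 35 [-12.6   6.8]
5 34 [-12.5   7. ]
15 35 [-12.4   6.1]
25 32 [-11.3   6.3]
35 16 [-8.4  2. ]
U ends [-29.1  41.7]
```

```bash
python3 - <<'E'
from h import *
for n in('side','top'):
    k=snap(n);P=pts(k);f=k['frame'].astype(int);c={'side':[.6273,-.1103],'top':[.6254,-.1078]}[n]
    p=P[...,:2]-c;U=(p@[.889,-.457])*1000;V=(p@[.457,.889])*1000;Z=P[...,2]*1000
    for lo in range(-26,26,4):
        b=(abs(U)<30)&(V>=lo)&(V<lo+4);print(n,lo,b.sum(),np.median(Z[b]).round(1),Z[b].std().round(1),np.median(f[b],0))
E
```

```text
side -26 67 -0.2 2.2 [116. 117. 116.]
side -22 51 2.0 2.2 [55. 54. 54.]
side -18 61 3.6 3.5 [57. 55. 54.]
side -14 111 8.2 3.9 [94. 89. 84.]
side -10 38 10.9 3.7 [115. 111. 103.]
side -6 42 11.2 1.3 [115.5 112.  104. ]
side -2 44 12.0 1.3 [115.  111.5 103. ]
side 2 29 11.6 1.1 [113. 110. 102.]
side 6 20 10.8 1.1 [109.5 105.   97. ]
side 10 3 9.4 0.5 [99. 97. 91.]
side 14 3 5.7 1.1 [80. 77. 73.]
side 18 24 2.8 1.0 [78.5 76.  71.5]
side 22 26 2.3 1.0 [74.5 74.  72.5]
top -26 27 4.0 3.0 [80. 81. 84.]
top -22 28 4.7 2.1 [24.5 25.  25. ]
top -18 30 4.5 2.1 [49. 46. 43.]
top -14 39 13.3 2.1 [93. 89. 83.]
top -10 37 12.8 2.2 [102.  98.  91.]
top -6 40 13.3 2.6 [100.5  96.5  89.5]
top -2 40 14.0 1.8 [101.   97.   89.5]
top 2 42 13.7 2.2 [101.   96.5  89.5]
top 6 38 11.9 4.5 [123.   83.5  78. ]
top 10 38 5.0 2.7 [136.   53.   51.5]
top 14 39 5.0 2.0 [56. 27. 29.]
top 18 39 4.4 2.3 [26. 26. 27.]
top 22 38 3.6 2.9 [97. 98. 98.]
```

Depth and red-strip exposure agree: the scraper lies flat with the right yaw, but sits about 3 mm too far towards −V, across the strip. I'll regrasp it and shift it.

>>> move_arm([
  [50, 0, 0, 0, 0, 0, 50],
  [100, 0, 0, 0, 0, 0, 50],
  [145, 0, 20, 0, 0, 0, 50],
  [175, 0, 60, 0, 0, 0, 50],
  [180, 0, 100, 0, 0, 0, 50],
  [180, 0, 135, 0, 0, 0, 50],
  [180, 0, 162, 0, 0, 0, 50],
  [180, 0, 180, 0, 0, 0, 50],
  [180, 0, 188, 0, 0, 0, 50],
  [180, 0, 189, 0, 0, 0, 40],
])

```text
clock: 10.35
ee_pos: [0.6191, -0.1067, 0.0066]
tool_rot: [180.0, 0.0, -27.2]
contact_force: [0.1, 0.3, -0.1]
finger_gap: 0.499
grip_force: 0.0
```

>>> move_arm([
  [0, 0, 0, 0, 0, 0, 20],
  [0, 0, 0, 0, 0, 0, 10],
  [0, 0, 0, 0, 0, 0, 10],
  [0, 0, 0, 0, 0, 0, 10],
  [0, 0, 0, 0, 0, 0, 10],
  [0, 0, -2, 0, 0, 0, 10],
  [1.2, -2, -2, 0, 0, 0, 10],
  [1.2, -3.3, -2, 0, 0, 0, 10],
  [1.2, -3.3, -1, 0, 0, 0, 10],
  [1.2, -3.3, 0, 0, 0, 0, 10],
])

```text
clock: 11.35
ee_pos: [0.6218, -0.1033, 0.0084]
tool_rot: [-180.0, -0.0, -27.2]
contact_force: [-3.5, 1.9, 17.4]
finger_gap: 0.245
grip_force: 30.3
```

>>> move_arm([
  [0, 0, 0, 0, 0, 0, 10],
  [0, 0, 0, 0, 0, 0, 35],
  [0, 0, 0, 0, 0, 0, 50],
  [0, 0, 0, 0, 0, 0, 50],
  [0, 0, -15, 0, 0, 0, 50],
  [0, 0, -50, 0, 0, 0, 50],
  [0, 0, -100, 0, 0, 0, 60],
  [0, 0, -150, 0, 0, 0, 60],
  [-50, 0, -190, 0, 0, 0, 60],
  [-100, 0, -190, 0, 0, 0, 60],
])

```text
clock: 12.35
ee_pos: [0.5462, -0.0646, 0.2003]
tool_rot: [-179.8, -0.6, -27.4]
contact_force: [0.5, 0.2, 0.4]
finger_gap: 0.682
grip_force: 0.0
```

```bash
cat > pile.py <<'E'
from h import *
from scipy.spatial import ConvexHull
def layer(k,ztop,c,hlo,hhi,wood=True,pr=True):
    "points of an upward face near height ztop around c"
    P=pts(k);f=cv2.cvtColor(k['frame'],cv2.COLOR_RGB2HSV).astype(int);Z=cv2.medianBlur(P[...,2].astype(np.float32),3)
    m=(abs(Z-ztop)<.008)&(np.linalg.norm(P[...,:2]-c,axis=-1)<.07)
    if wood:m&=(f[...,1]>hlo)&(f[...,2]>hhi)
    else:m&=(f[...,1]<hlo)&(f[...,2]>hhi)
    m=big(cv2.morphologyEx(m.astype(np.uint8),cv2.MORPH_OPEN,np.ones((2,2))))
    v,u=np.nonzero(m);W=ray(k,np.c_[u,v],ztop);print(pca(W),rect(W),m.sum(),'V',np.median(f[m],0));return m,W
if __name__=='__main__':
    q=snap('side');t=snap('top')
    for k in(q,t):layer(k,.081,[.45,-.22],75,80)
    a=cv2.resize(q['frame'][240:345,235:335],None,fx=4,fy=4,interpolation=cv2.INTER_CUBIC)
    b=cv2.resize(t['frame'][130:235,320:420],None,fx=4,fy=4,interpolation=cv2.INTER_CUBIC)
    cv2.imwrite('pics/c7.png',np.hstack([a,b])[...,::-1])
E
python3 exp.py; python3 pile.py
```

```text
side 103 U [-41.0, -39.0, -41.0, -39.0, -37.0, -38.0, -36.0, -34.0, -32.0, -30.0, -28.0, -26.0, -24.0, -36.0, -34.0, -32.0, -30.0, -28.0, -26.0, -24.0, -22.0, -20.0, -18.0, -16.0, -14.0, -27.0, -25.0, -23.0, -21.0, -19.0, -17.0, -15.0, -13.0, -11.0, -9.0, -7.0, -5.0, -3.0, -1.0, 1.0, -15.0, -13.0, -11.0, -9.0, -7.0, -5.0, -3.0, -1.0, 1.0, 3.0, 5.0, 7.0, 9.0, 11.0, 13.0, 37.0, 39.0, -2.0, -0.0, 2.0] V [-4.0, -3.0, -7.0, -6.0, -6.0, -10.0, -9.0, -9.0, -8.0, -8.0, -7.0, -7.0, -6.0, -12.0, -12.0, -11.0, -11.0, -10.0, -10.0, -9.0, -9.0, -8.0, -8.0, -7.0, -7.0, -13.0, -13.0, -12.0, -12.0, -11.0, -11.0, -10.0, -10.0, -9.0, -9.0, -9.0, -8.0, -8.0, -7.0, -7.0, -13.0, -13.0, -13.0, -12.0, -12.0, -11.0, -11.0, -10.0, -10.0, -9.0, -9.0, -8.0, -8.0, -7.0, -7.0, -1.0, -1.0, -14.0, -13.0, -13.0]
-45 28 [-5.9 20.4]
-35 44 [-4.8 22.1]
-25 44 [-4.6 21.8]
-15 44 [-4.6 22.1]
-5 46 [-4.3 23. ]
5 44 [-4.6 21.7]
15 46 [-4.8 22.4]
25 37 [-3.  19.8]
35 15 [ 2.2 15.2]
U ends [-41.3  39.5]
top 0 U [] V []
-45 0 
-35 0 
-25 0 
-15 0 
-5 0 
5 0 
15 0 
25 0 
35 0 
(array([ 452.2, -220.4]), np.float64(124.4), arra
[... 307 characters left out ...]
s',np.percentile(U[m],[1,99]).round(1))
                   ~~~~~~~~~~~~~^^^^^^^^^^^^^
    return _quantile_unchecked(
        a, q, axis, out, overwrite_input, method, keepdims, weights)
    return _ureduce(a,
                    func=_quantile_ureduce_func,
    ...<5 lines>...
                    overwrite_input=overwrite_input,
                    method=method)
    r = func(a, **kwargs)
    result = _quantile(arr,
                       quantiles=q,
    ...<2 lines>...
                       out=out,
                       weights=wgt)
    slices_having_nans = np.isnan(arr[-1, ...])
                                  ~~~^^^^^^^^^
IndexError: index -1 is out of bounds for axis 0 with size 0
```

View pics/c7.png

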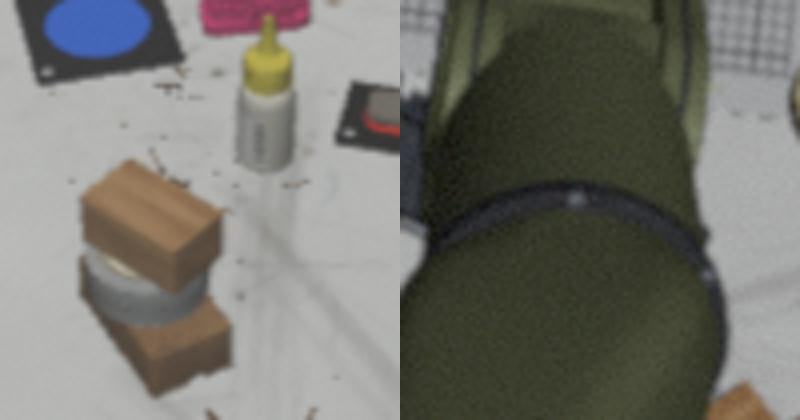

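```bash
python3 - <<'E'
from h import *
print(go(.42,-.06,.20,-27.2),go(.40,-.30,.22,-27.2))
E
```

```text
[-109.8, 53.2, -3.3, -0.0005, -0.0003, 0.0005] [-18.0, 275.9, -23.4, -0.0005, -0.0003, 0.0005]
```

>>> move_arm([
  [-18, 50, -25, 0, 0, 0, 60],
  [-18, 100, -25, 0, 0, 0, 60],
  [-18, 150, -25, 0, 0, 0, 60],
  [-18, 200, -25, 0, 0, 0, 60],
  [-18, 250, -25, 0, 0, 0, 60],
  [-18, 276, -25, 0, 0, 0, 60],
  [-18, 276, -25, 0, 0, 0, 60],
])

```text
clock: 13.25
ee_pos: [0.3981, -0.3077, 0.221]
tool_rot: [179.8, -0.1, -27.9]
contact_force: [0.5, -0.0, 0.8]
finger_gap: 0.677
grip_force: 0.0
```

```bash
python3 exp.py | cut -c1-700; python3 - <<'E'
from h import *
t=snap('top');b=cv2.resize(t['frame'][130:220,320:420],None,fx=6,fy=6,interpolation=cv2.INTER_CUBIC)
cv2.imwrite('pics/c8.png',b[...,::-1])
E
```

```text
side 105 U [-41.0, -39.0, -41.0, -39.0, -37.0, -38.0, -36.0, -34.0, -32.0, -30.0, -28.0, -26.0, -24.0, -36.0, -34.0, -32.0, -30.0, -28.0, -26.0, -24.0, -22.0, -20.0, -18.0, -16.0, -14.0, -12.0, -27.0, -25.0, -23.0, -21.0, -19.0, -17.0, -15.0, -13.0, -11.0, -9.0, -7.0, -5.0, -3.0, -1.0, 1.0, -15.0, -13.0, -11.0, -9.0, -7.0, -5.0, -3.0, -1.0, 1.0, 3.0, 5.0, 7.0, 9.0, 11.0, 13.0, 37.0, 39.0, -2.0, -0.0] V [-4.0, -3.0, -7.0, -6.0, -6.0, -10.0, -9.0, -9.0, -8.0, -8.0, -7.0, -7.0, -6.0, -12.0, -12.0, -11.0, -11.0, -10.0, -10.0, -9.0, -9.0, -8.0, -8.0, -7.0, -7.0, -6.0, -13.0, -13.0, -12.0, -12.0, -11.0, -11.0, -10.0, -10.0, -9.0, -9.0, -9.0, -8.0, -8.0, -7.0, -7.0, -13.0, -13.0, -13.0, -12.0, -12.
-45 32 [-4.9 20.4]
-35 42 [-4.4 21.7]
-25 45 [-5.1 21.8]
-15 45 [-4.6 22.8]
-5 44 [-3.9 22.5]
5 44 [-4.6 21.7]
15 46 [-4.8 22.4]
25 39 [-3.  21.8]
35 16 [ 2.2 15.2]
U ends [-42.6  39.8]
top 88 U [40.0, 41.0, 42.0, 38.0, 39.0, 40.0, 35.0, 36.0, 38.0, 33.0, 34.0, 35.0, 31.0, 32.0, 33.0, 29.0, 30.0, 31.0, 26.0, 27.0, 24.0, 25.0, 21.0, 22.0, 17.0, 19.0, 20.0, 14.0, 15.0, 16.0, 12.0, 13.0, 14.0, 8.0, 10.0, 11.0, 6.0, 7.0, 8.0, 3.0, 4.0, 5.0, 1.0, 2.0, 3.0, -3.0, -2.0, -0.0, -5.0, -4.0, -3.0, -8.0, -7.0, -6.0, -10.0, -9.0, -8.0, -14.0, -13.0, -12.0] V [-5.0, -7.0, -9.0, -6.0, -8.0, -10.0, -7.0, -9.0, -11.0, -8.0, -10.0, -12.0, -9.0, -11.0, -13.0, -10.0, -12.0, -14.0, -11.0, -13.0, -12.0, -15.0, -11.0, -13.0, -10.0, -12.0, -15.0, -9.0, -11.0, -14.0, -10.0, -13.0, -15.0, -9.0, -11.0, -14.0, -10.0, -13.0, -15.0, -9.0, -12.0, -14.0, -10.0, -13.0, -15.0, -9.0, -12.0, -14.0, -11.0, -13
-45 7 [-4.1  5.7]
-35 32 [-7.6 10.9]
-25 33 [-6.5 10.9]
-15 32 [-7.4 11.1]
-5 32 [-7.2 10.2]
5 33 [-7.2 11.3]
15 35 [-8.  11.4]
25 27 [-4.9  9.7]
35 11 [-3.2  6.7]
U ends [-37.1  38.7]
```

View pics/c8.png

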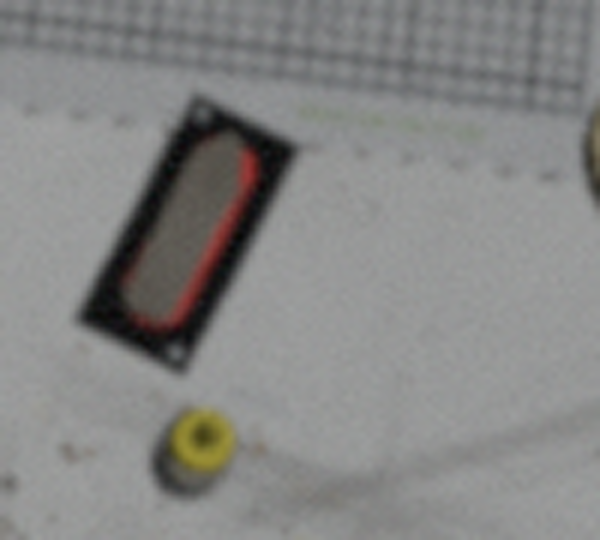

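```bash
python3 - <<'E'
from h import *
print(go(.6203,-.1061,.14,-27.2),go(.6203,-.1061,.0072,-27.2))
E
```

```text
[105.3, -273.0, 80.8, -0.0005, -0.0011, -0.0004] [105.1, -273.0, 213.6, -0.0005, -0.0011, -0.0004]
```

>>> move_arm([
  [20, -50, 0, 0, 0, 0, 60],
  [40, -98, 0, 0, 0, 0, 60],
  [60, -146, 0, 0, 0, 0, 60],
  [80, -194, 10, 0, 0, 0, 60],
  [95, -240, 30, 0, 0, 0, 60],
  [103, -265, 60, 0, 0, 0, 60],
  [105, -273, 80, 0, 0, 0, 60],
  [105, -273, 81, 0, 0, 0, 50],
  [105, -273, 81, 0, 0, 0, 50],
  [105, -273, 81, 0, 0, 0, 50],
])

```text
clock: 14.4
ee_pos: [0.619, -0.1072, 0.141]
tool_rot: [180.0, -0.1, -27.3]
contact_force: [0.8, -0.0, 0.5]
finger_gap: 0.568
grip_force: 0.0
```

```bash
python3 - <<'E'
from h import *
snap('side');print(go(.6203,-.1061,.0072,-27.2))
E
```

```text
[0.2, -1.6, 134.0, 0.0001, -0.0025, -0.0022]
```

>>> move_arm([
  [0, -1.5, 25, 0, 0, 0, 50],
  [0, -1.5, 60, 0, 0, 0, 50],
  [0, -1.5, 95, 0, 0, 0, 50],
  [0, -1.5, 120, 0, 0, 0, 50],
  [0, -1.5, 131, 0, 0, 0, 50],
  [0, -1.5, 134, 0, 0, 0, 50],
  [0, -1.5, 134, 0, 0, 0, 40],
  [0, -1.5, 134, 0, 0, 0, 32],
  [0, -1.5, 134, 0, 0, 0, 24],
  [0, -1.5, 134, 0, 0, 0, 20],
])

```text
clock: 15.45
ee_pos: [0.6203, -0.1046, 0.0067]
tool_rot: [-180.0, -0.1, -27.2]
contact_force: [-0.6, 0.5, 3.7]
finger_gap: 0.247
grip_force: 30.0
```

>>> move_arm([
  [0, 0, 0, 0, 0, 0, 18],
  [0, 0, 0, 0, 0, 0, 18],
  [0, 0, 0, 0, 0, 0, 18],
  [0, 0, 0, 0, 0, 0, 26],
  [0, 0, 0, 0, 0, 0, 36],
  [0, 0, 0, 0, 0, 0, 50],
  [0, 0, 0, 0, 0, 0, 50],
  [0, 0, -15, 0, 0, 0, 50],
  [0, 0, -50, 0, 0, 0, 50],
  [0, 0, -90, 0, 0, 0, 60],
])

```text
clock: 16.45
ee_pos: [0.6186, -0.1044, 0.0964]
tool_rot: [180.0, 0.1, -27.2]
contact_force: [-0.0, 0.3, -0.3]
finger_gap: 0.637
grip_force: 0.0
```

```bash
python3 - <<'E'
from h import *
print(go(.40,-.30,.21,-27.2))
E
```

```text
[-105.1, 274.0, -113.2, 0.0008, 0.0022, -0.0005]
```

>>> move_arm([
  [0, 0, -50, 0, 0, 0, 60],
  [-20, 40, -90, 0, 0, 0, 60],
  [-40, 85, -113, 0, 0, 0, 60],
  [-60, 132, -113, 0, 0, 0, 60],
  [-80, 180, -113, 0, 0, 0, 60],
  [-100, 228, -113, 0, 0, 0, 60],
  [-105, 274, -113, 0, 0, 0, 60],
  [-105, 274, -113, 0, 0, 0, 60],
])

```text
clock: 17.25
ee_pos: [0.3958, -0.3051, 0.2099]
tool_rot: [179.8, -0.0, -27.8]
contact_force: [0.7, -0.9, 0.0]
finger_gap: 0.68
grip_force: 0.0
```

```bash
sed -i "s/print(n,m.sum(),'U'.*/print(n,m.sum())/" exp.py; python3 exp.py;python3 pile.py; python3 - <<'E'
from h import *
print(go(.452,-.220,.20,125.7))
E
```

```text
side 66
-45 34 [-6.  20.3]
-35 44 [-7.  19.4]
-25 48 [-11.2  21.3]
-15 45 [-6.2 20.5]
-5 47 [-7.4 20.2]
5 47 [-7.6 21.2]
15 47 [-6.2 20.9]
25 38 [-3.4 19.3]
35 17 [-0.9 13.6]
U ends [-42.6  39.8]
top 47
-45 7 [-4.1  5.7]
-35 33 [-10.9   7.6]
-25 35 [-10.7   8.7]
-15 36 [-11.6   8.8]
-5 40 [-12.5  10. ]
5 38 [-10.4  10.1]
15 39 [-11.2  10.4]
25 32 [-10.2   9.5]
35 13 [-5.3  4.9]
U ends [-37.1  39.8]
(array([ 452.3, -220.4]), np.float64(125.1), array([55.7, 36.2])) (array([ 452.1, -220. ]), 126.9, 56.8, 36.7) 457 V [ 15. 103. 154.]
(array([ 447.8, -210. ]), np.float64(127.0), array([54.2, 33. ])) (array([ 448., -210.]), 126.8, 55.2, 33.4) 362 V [ 15. 119. 122.]
[8.3, -93.1, 9.2, 0.0013, -0.002, -2.6677]
```

>>> move_arm([
  [0, 0, 0, 0, 0, -0.15, 70],
  [0, 0, 0, 0, 0, -0.3, 70],
  [0, -10, 0, 0, 0, -0.45, 70],
  [0, -20, 0, 0, 0, -0.6, 70],
  [0, -30, 0, 0, 0, -0.75, 70],
  [0, -40, 0, 0, 0, -0.9, 70],
  [0, -50, 0, 0, 0, -1.05, 70],
  [2, -60, 0, 0, 0, -1.2, 70],
  [4, -70, 0, 0, 0, -1.35, 70],
  [6, -80, 0, 0, 0, -1.5, 70],
])

```text
clock: 18.45
ee_pos: [0.4448, -0.2287, 0.2088]
tool_rot: [180.0, -0.1, 59.3]
contact_force: [-0.4, 0.2, -0.7]
finger_gap: 0.799
grip_force: 0.0
```

```bash
python3 - <<'E'
from h import *
print(arm.state()['joint_pos'].round(),go(.452,-.218,.16,126))
E
```

```text
[ 35.  34. -20. 113.  19.  37. -28.] [12.9, 0.7, 48.8, 0.0012, -0.0009, -1.1635]
```

>>> move_arm([
  [2, 0, 5, 0, 0, -0.15, 70],
  [4, 0, 10, 0, 0, -0.3, 70],
  [6, 0, 15, 0, 0, -0.45, 70],
  [8, 0, 20, 0, 0, -0.6, 70],
  [10, 0, 28, 0, 0, -0.75, 70],
  [12, 1, 36, 0, 0, -0.9, 70],
  [13, 1, 44, 0, 0, -1.03, 70],
  [13, 1, 49, 0, 0, -1.14, 70],
  [13, 1, 49, 0, 0, -1.164, 70],
  [13, 1, 49, 0, 0, -1.164, 70],
])

```text
clock: 19.45
ee_pos: [0.4514, -0.2195, 0.1597]
tool_rot: [179.9, -0.0, 125.5]
contact_force: [0.4, -0.1, 0.1]
finger_gap: 0.794
grip_force: 0.0
```

```bash
python3 - <<'E'
from h import *
snap('side');print(arm.state()['joint_pos'].round(),arm.state()['ee_pos'],go(.452,-.218,.1,126),go(.452,-.218,.061,126))
E
```

```text
[ 43.  41. -36. 114.  40.  37.  16.] [ 0.45128801 -0.21998106  0.15989389] [1.2, 1.7, 59.9, 0.0009, 0.0003, -0.0104] [1.2, 1.6, 98.9, 0.0009, 0.0003, -0.0104]
```

>>> move_arm([
  [1, 1, 20, 0, 0, -0.01, 70],
  [1, 1, 45, 0, 0, -0.01, 70],
  [1, 1, 70, 0, 0, -0.01, 70],
  [1, 1, 88, 0, 0, -0.01, 70],
  [1, 1, 96, 0, 0, -0.01, 70],
  [1, 1, 99, 0, 0, -0.01, 70],
  [1, 1, 99, 0, 0, -0.01, 60],
  [1, 1, 99, 0, 0, -0.01, 50],
  [1, 1, 99, 0, 0, -0.01, 42],
  [1, 1, 99, 0, 0, -0.01, 36],
])

```text
clock: 20.5
ee_pos: [0.451, -0.2199, 0.0612]
tool_rot: [179.9, 0.1, 126.0]
contact_force: [0.6, -0.3, 0.5]
finger_gap: 0.46
grip_force: 0.1
```

>>> move_arm([
  [0, 0, 0, 0, 0, 0, 32],
  [0, 0, 0, 0, 0, 0, 26],
  [0, 0, 0, 0, 0, 0, 20],
  [0, 0, 0, 0, 0, 0, 20],
  [0, 0, 0, 0, 0, 0, 20],
])

```text
clock: 21.0
ee_pos: [0.4509, -0.2198, 0.0609]
tool_rot: [180.0, 0.0, 126.0]
contact_force: [0.3, 0.5, 5.7]
finger_gap: 0.381
grip_force: 30.0
```

>>> move_arm([
  [0, 0, -4, 0, 0, 0, 20],
  [0, 0, -10, 0, 0, 0, 20],
  [0, 0, -20, 0, 0, 0, 20],
  [0, 0, -34, 0, 0, 0, 20],
  [0, 0, -50, 0, 0, 0, 20],
  [0, 0, -66, 0, 0, 0, 20],
  [0, 0, -80, 0, 0, 0, 20],
  [0, 0, -92, 0, 0, 0, 20],
  [0, 0, -100, 0, 0, 0, 20],
  [0, 0, -100, 0, 0, 0, 20],
])

```text
clock: 22.0
ee_pos: [0.451, -0.2199, 0.1616]
tool_rot: [179.9, 0.1, 126.0]
contact_force: [0.1, -0.3, -1.2]
finger_gap: 0.383
grip_force: 30.0
```

```bash
python3 - <<'E'
from h import *
q=snap('side');s=arm.state();print(s['ee_pos'],s['joint_pos'].round())
P=pts(q);L=local(s,P.reshape(-1,3)).reshape(P.shape);f=cv2.cvtColor(q['frame'],cv2.COLOR_RGB2HSV).astype(int)
m=(abs(L[...,0])<45)&(abs(L[...,1])<30)&(L[...,2]<12)&(L[...,2]>-25)&(f[...,1]>75)
A=L[m];print(len(A),A.mean(0).round(1),np.percentile(A,[2,98],axis=0).round(1))
for c,r in(((.430,.200),104),):print(go(.439,.214,.14,r))
a=cv2.resize(q['frame'][200:345,215:335],None,fx=4,fy=4,interpolation=cv2.INTER_CUBIC);cv2.imwrite('pics/c9.png',a[...,::-1])
E
```

```text
[ 0.45062114 -0.2199055   0.16089452] [ 43.  41. -36. 114.  40.  37.  16.]
380 [-12.3  -2.3 -12.8] [[-21.4 -18.4 -19.9]
 [  8.9  16.6   3.5]]
[358.0, 245.4, 20.7, 0.0004, 0.0006, 0.3834]
```

View pics/c9.png

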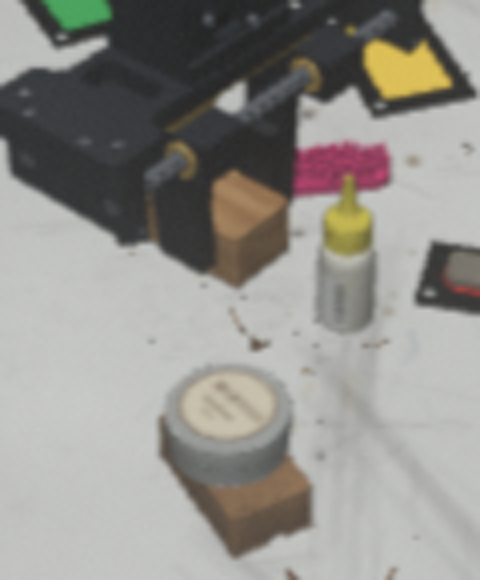

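```bash
python3 - <<'E'
from h import *
print(go(.4408,.2082,.16,104))
q=snap('side');t=snap('top')
for k in(q,t):
    P=ray(k,np.indices(k['depth'].shape)[::-1].reshape(2,-1).T,.004).reshape(k['depth'].shape+(3,))
    f=k['frame'].astype(int)
    for n,c in(('green',(.439,.214)),('yellow',(.6175,.1055)),('blue',(.467,.016))):
        near=np.linalg.norm(P[...,:2]-c,axis=-1)<.062
        m=big(near&((f.max(2)<75)|(f.max(2)-f.min(2)>50)));print(n,rect(P[m]),pca(P[m]))
E
```

```text
[352.3, 243.5, 0.7, 0.0004, 0.0006, 0.3834]
green (array([455.6, 210.9]), 121.9, 98.7, 96.8) (array([457.4, 209.8]), np.float64(81.0), array([87.7, 81.7]))
yellow (array([603.9, 110. ]), 93.2, 112.8, 89.3) (array([608.8, 108.7]), np.float64(103.1), array([105.1,  81.7]))
blue (array([469.8,  20. ]), 123.5, 119.1, 113.9) (array([468.1,  16.5]), np.float64(151.0), array([110.2, 102.1]))
green (array([438.5, 214.4]), 104.6, 76.6, 54.3) (array([438.2, 214.5]), np.float64(107.5), array([75.7, 53.9]))
yellow (array([616.6, 106.8]), 94.6, 96.5, 62.6) (array([616.4, 106.7]), np.float64(96.4), array([95.4, 62. ]))
blue (array([466.4,  17.9]), 90.5, 77.0, 76.9) (array([466.1,  17.5]), np.float64(143.2), array([79.6, 76.2]))
```

>>> move_arm([
  [16, 11, 0, 0, 0, 0.02, 20],
  [42, 29, 0, 0, 0, 0.05, 20],
  [78, 54, 0, 0, 0, 0.09, 20],
  [115, 80, 0, 0, 0, 0.13, 20],
  [152, 105, 0, 0, 0, 0.17, 20],
  [189, 131, 0, 0, 0, 0.21, 20],
  [226, 156, 0, 0, 0, 0.25, 20],
  [263, 182, 0, 0, 0, 0.29, 20],
  [298, 206, 0, 0, 0, 0.33, 20],
  [328, 227, 0, 0, 0, 0.36, 20],
])

```text
clock: 23.15
ee_pos: [0.4408, 0.1817, 0.16]
tool_rot: [-180.0, -0.0, 105.4]
contact_force: [1.5, -0.4, -0.4]
finger_gap: 0.384
grip_force: 30.0
```

>>> move_arm([
  [14, 9, 20, 0, 0, 0.02, 20],
  [22, 15, 45, 0, 0, 0.023, 20],
  [24, 16, 70, 0, 0, 0.023, 20],
  [24, 16, 92, 0, 0, 0.023, 20],
  [24, 16, 108, 0, 0, 0.023, 20],
  [24, 16, 118, 0, 0, 0.023, 20],
  [24, 16, 120, 0, 0, 0.023, 20],
  [24, 16, 120, 0, 0, 0.023, 20],
])

```text
clock: 23.95
ee_pos: [0.4505, 0.2064, 0.0404]
tool_rot: [-180.0, 0.0, 104.0]
contact_force: [-0.2, -0.5, -0.6]
finger_gap: 0.381
grip_force: 30.0
```

```bash
cat > chk.py <<'E'
import sys
from h import *
name,x0,y0,w,h,fx=sys.argv[1],*map(int,sys.argv[2:7])
q=snap('side');s=arm.state();print(s['ee_pos'],s['tool_rot'],s['joint_pos'].round())
if name!='-':cv2.imwrite('pics/'+name,cv2.resize(q['frame'][y0:y0+h,x0:x0+w],None,fx=fx,fy=fx,interpolation=cv2.INTER_CUBIC)[...,::-1])
E
python3 chk.py c10.png 190 140 100 90 6
```

```text
[0.45077482 0.20653129 0.04085911] [ 1.79975636e+02 -4.27204297e-03  1.04037209e+02] [-23.  50. -11. 119.  39.  14. -55.]
```

View pics/c10.png

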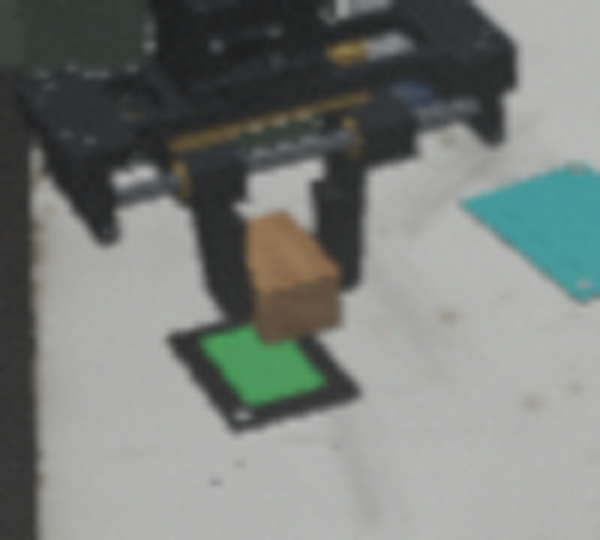

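```bash
python3 - <<'E'
from h import *
q=snap('side');s=arm.state();f=lambda x,y:[190+x/6-.4,140+y/6-.4]
b=local(s,ray(q,[f(265,343),f(340,323)],s['ee_pos'][2]-.0079));g=local(s,ray(q,[f(258,405),f(327,378),f(272,325),f(200,347)],.004))
print('block near edge',b.round(1));print('green',g.round(1))
v=cv2.inRange(cv2.cvtColor(q['frame'],cv2.COLOR_RGB2HSV),(45,110,60),(75,255,255));yy,xx=np.nonzero(big(v));W=ray(q,np.c_[xx,yy],.004);print(rect(W),pca(W))
print(go(.4393,.214,.04,104))
E
```

```text
block near edge [[-21.7 -17.9   7.9]
 [-22.3  14.8   7.9]]
green [[-20.7 -22.6  37.1]
 [-15.6  10.2  37.1]
 [ 32.9   5.8  37.1]
 [ 31.3 -27.5  37.1]]
(array([439.6, 212.7]), 108.3, 54.4, 33.6) (array([439. , 210.1]), np.float64(115.1), array([52.4, 31.4]))
[10.0, -9.5, 1.1, 0.001, -0.0003, 0.0005]
```

```bash
cat > quad.py <<'E'
from h import *
def quad(k,img,c,r=.07):
    f=img.astype(int);P=ray(k,np.indices(k['depth'].shape)[::-1].reshape(2,-1).T,.004).reshape(k['depth'].shape+(3,))
    m=big((np.linalg.norm(P[...,:2]-c,axis=-1)<r)&((f.max(2)<95)|(f.max(2)-f.min(2)>45))).astype(np.uint8)
    ct=max(cv2.findContours(m,cv2.RETR_EXTERNAL,cv2.CHAIN_APPROX_NONE)[0],key=cv2.contourArea)[:,0]
    W=ray(k,ct,.004)[:,:2]*1000;C,a,_=pca(ray(k,np.argwhere(m)[:,::-1],.004));_,A,w,h=rect(W/1000)
    # fit the two long sides, then the two short ones, as lines
    out=[];R=lambda th:np.array([np.cos(th),np.sin(th)])
    th=np.radians(A);u,v=R(th),R(th+np.pi/2);o=W-C
    for d,n,hl,hw in((u,v,w,h),(v,u,h,w)):
        for sg in(-1,1):
            s=(abs(o@d)<hl/2-8)&((o@n)*sg>hw/2-6);p=np.polyfit((o@d)[s],(o@n)[s],1);out.append(np.degrees(np.arctan(p[0])))
    return C,A,(w,h),'side angles',(np.array([A+out[0],A+out[1],A-out[2],A-out[3]])).round(1)
if __name__=='__main__':
    for n,p in(('side','s0.png'),('top','t0.png')):
        k=snap(n);I=cv2.imread('pics/'+p)[...,::-1]
        for c in((.439,.214),(.6175,.1055)):print(n,quad(k,I,np.array(c)))
E
python3 quad.py
```

```text
side (array([440.2, 208.3]), 103.8, (79.0, 55.9), 'side angles', array([104.3, 104.3, 103.6, 101.4]))
side (array([617.9, 100.4]), 94.5, (98.2, 63.8), 'side angles', array([95.1, 94.4, 94.2, 93.2]))
top (array([438.5, 214.6]), 103.9, (78.5, 57.2), 'side angles', array([103.8, 104. , 103.4, 103.6]))
top (array([616.3, 106.9]), 94.5, (98.8, 65.1), 'side angles', array([94.6, 94.6, 94.7, 95.1]))
```

>>> move_arm([
  [1, -3, 0, 0, 0, 0, 20],
  [3, -6, 3, 0, 0, 0, 20],
  [4, -8, 10, 0, 0, 0, 20],
  [4, -8, 18, 0, 0, 0, 20],
  [4, -8, 24, 0, 0, 0, 20],
  [4, -8, 27, 0, 0, 0, 20],
  [4, -8, 28.5, 0, 0, 0, 20],
  [4, -8, 28.5, 0, 0, 0, 20],
  [4, -8, 28.5, 0, 0, 0, 20],
])

```text
clock: 25.05
ee_pos: [0.4416, 0.2082, 0.0133]
tool_rot: [180.0, 0.0, 104.1]
contact_force: [-4.1, -1.3, 17.8]
finger_gap: 0.382
grip_force: 30.0
```

```bash
python3 chk.py c11.png 190 140 100 90 6; python3 - <<'E'
from h import *
q=snap('side');P=ray(q,np.indices(q['depth'].shape)[::-1].reshape(2,-1).T,.004).reshape(q['depth'].shape+(3,))
g=big(cv2.inRange(cv2.cvtColor(q['frame'],cv2.COLOR_RGB2HSV),(45,110,40),(75,255,255)));print(g.sum())
E
```

```text
[0.44159651 0.20821607 0.01325302] [1.79961988e+02 2.73894378e-02 1.04057324e+02] [-27.  53.  -6. 121.  41.   8. -57.]Traceback (most recent call last):
  File "<stdin>", line 3, in <module>
  File "h.py", line 33, in big
    n,l,st,c=cv2.connectedComponentsWithStats(m.astype(np.uint8));i=1+np.argmax(st[1:,4]);return l==i
                                                                      ~~~~~~~~~^^^^^^^^^^
    return _wrapfunc(a, 'argmax', axis=axis, out=out, **kwds)
    return bound(*args, **kwds)
ValueError: attempt to get argmax of an empty sequence
```

View pics/c11.png

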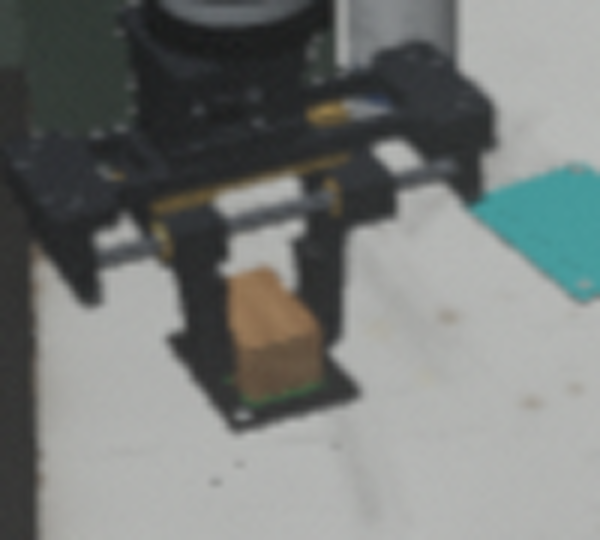

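>>> move_arm([
  [0, 0, -2, 0, 0, 0, 20],
  [-1, -0.5, -2, 0, 0, 0, 20],
  [-1.5, -0.7, -2, 0, 0, 0, 20],
  [-1.5, -0.7, -1, 0, 0, 0, 20],
  [-1.5, -0.7, -0.5, 0, 0, 0, 20],
  [-1.5, -0.7, -0.5, 0, 0, 0, 20],
  [-1.5, -0.7, -0.5, 0, 0, 0, 36],
  [-1.5, -0.7, -0.5, 0, 0, 0, 45],
  [-1.5, -0.7, -0.5, 0, 0, 0, 60],
  [-1.5, -0.7, -0.5, 0, 0, 0, 60],
])

```text
clock: 26.15
ee_pos: [0.4415, 0.2067, 0.0123]
tool_rot: [-180.0, 0.0, 104.0]
contact_force: [0.4, -0.1, -0.1]
finger_gap: 0.655
grip_force: 0.0
```

>>> move_arm([
  [0, 0, -5, 0, 0, 0, 62],
  [0, 0, -20, 0, 0, 0, 62],
  [0, 0, -50, 0, 0, 0, 62],
  [0, 0, -95, 0, 0, 0, 62],
  [0, 0, -140, 0, 0, 0, 70],
  [0, 0, -170, 0, 0, 0, 80],
  [-50, 0, -170, 0, 0, 0, 88],
  [-100, 0, -170, 0, 0, 0, 88],
  [-150, 0, -170, 0, 0, 0, 88],
  [-200, 0, -170, 0, 0, 0, 88],
])

```text
clock: 27.15
ee_pos: [0.4901, 0.0106, 0.183]
tool_rot: [180.0, 0.0, 104.1]
contact_force: [-0.6, 0.5, -0.4]
finger_gap: 1.001
grip_force: 0.0
```

```bash
cat > rest.py <<'E'
from h import *
import sys
# placed block: top face at ztop vs coloured/black pad, in both cameras
def face(k,ztop,c,r,cond):
    P=ray(k,np.indices(k['depth'].shape)[::-1].reshape(2,-1).T,ztop).reshape(k['depth'].shape+(3,));Z=cv2.medianBlur(pts(k)[...,2].astype(np.float32),3)
    f=cv2.cvtColor(k['frame'],cv2.COLOR_RGB2HSV).astype(int)
    m=(np.linalg.norm(P[...,:2]-c,axis=-1)<r)&(Z>ztop-.008)&cond(f);m=big(m);W=P[m];return pca(W),rect(W),m.sum()
if __name__=='__main__':
    for n in('side','top'):
        k=snap(n)
        print(n,'beech',face(k,.032,[.439,.214],.05,lambda f:f[...,1]>75))
        h=cv2.cvtColor(k['frame'],cv2.COLOR_RGB2HSV);P=ray(k,np.indices(k['depth'].shape)[::-1].reshape(2,-1).T,.004).reshape(k['depth'].shape+(3,))
        g=(h[...,0]>40)&(h[...,0]<80)&(h[...,1]>80)&(np.linalg.norm(P[...,:2]-[.439,.214],axis=-1)<.05)
        o=(P[g][:,:2]-({'side':[.4399,.2131],'top':[.4386,.2147]}[n]))*1000
        print('green seen, long/short coords',np.c_[o@[-.242,.970],o@[.970,.242]].round(0).tolist())
        f=k['frame'].astype(int)
E
python3 rest.py
```

```text
side beech ((array([438.6, 203.8]), np.float64(100.1), array([60.6, 34.7])), (array([437.9, 204.5]), 104.0, 61.2, 35.5), np.int64(188))
green seen, long/short coords []
top beech ((array([438. , 213.2]), np.float64(103.0), array([56.4, 34.7])), (array([437.6, 213.4]), 103.5, 56.4, 35.4), np.int64(356))
green seen, long/short coords []
```

```bash
cat > prof.py <<'E'
from h import *
def prof(k,c,ax,ts,off,sgn=(1,0)):
    "brightness/rgb along a line in the pad plane through c, direction ax deg, averaged over sideways offsets"
    u=np.array([np.cos(np.radians(ax)),np.sin(np.radians(ax)),0]);v=np.array([-u[1],u[0],0])
    out=[]
    for t in ts:
        W=np.array([np.r_[c,.004]+(t*u+o*v)/1000 for o in off]);p=proj(k,W).astype(np.float32)
        out.append(cv2.remap(k['frame'],p[:,0].reshape(1,-1),p[:,1].reshape(1,-1),cv2.INTER_LINEAR)[0].mean(0))
    return np.array(out).round().astype(int)
if __name__=='__main__':
    q=snap('side');c=[.4402,.2131]
    ts=list(range(-46,-16,2));print('near end',[(t,*r) for t,r in zip(ts,prof(q,c,104,ts,range(-8,9,4)).tolist())])
    ts=list(range(-36,-8,2));print('right(+x) side',[(t,*r) for t,r in zip(ts,prof(q,c,14+180,ts,range(-20,15,4)).tolist())])
    t=snap('top');c=[.4386,.2147]
    ts=list(range(-46,-16,2));print('top near end',[(a,*r) for a,r in zip(ts,prof(t,c,104,ts,range(-8,9,4)).tolist())])
    ts=list(range(-36,-8,2));print('top +x side',[(a,*r) for a,r in zip(ts,prof(t,c,14+180,ts,range(-20,21,4)).tolist())])
    ts=list(range(-36,-8,2));print('top -x side',[(a,*r) for a,r in zip(ts,prof(t,c,14,ts,range(-20,21,4)).tolist())])
E
python3 prof.py
```

```text
near end [(-46, 138, 140, 138), (-44, 110, 111, 110), (-42, 87, 87, 86), (-40, 70, 71, 70), (-38, 61, 62, 61), (-36, 57, 58, 58), (-34, 57, 57, 57), (-32, 59, 59, 57), (-30, 65, 63, 58), (-28, 74, 68, 60), (-26, 83, 73, 62), (-24, 88, 75, 63), (-22, 91, 77, 63), (-20, 93, 79, 64), (-18, 94, 80, 64)]
right(+x) side [(-36, 177, 179, 177), (-34, 175, 175, 173), (-32, 168, 166, 161), (-30, 153, 146, 138), (-28, 130, 119, 107), (-26, 112, 97, 82), (-24, 107, 89, 72), (-22, 110, 91, 72), (-20, 115, 95, 74), (-18, 117, 96, 75), (-16, 116, 95, 74), (-14, 114, 94, 73), (-12, 113, 93, 72), (-10, 114, 93, 73)]
top near end [(-46, 183, 184, 184), (-44, 179, 180, 180), (-42, 163, 164, 164), (-40, 126, 126, 126), (-38, 78, 79, 79), (-36, 40, 42, 42), (-34, 25, 25, 26), (-32, 26, 25, 25), (-30, 40, 35, 29), (-28, 68, 53, 38), (-26, 104, 79, 55), (-24, 130, 100, 68), (-22, 141, 108, 73), (-20, 143, 110, 75), (-18, 143, 109, 74)]
top +x side [(-36, 180, 181, 181), (-34, 180, 181, 181), (-32, 171, 173, 172), (-30, 147, 148, 148), (-28, 105, 106, 106), (-26, 61, 61, 62), (-24, 38, 36, 35), (-22, 54, 44, 34), (-20, 91, 70, 49), (-18, 122, 92, 63), (-16, 137, 103, 70), (-14, 140, 106, 72), (-12, 142, 108, 74), (-10, 147, 114, 79)]
top -x side [(-36, 180, 181, 181), (-34, 178, 180, 179), (-32, 170, 171, 171), (-30, 144, 145, 145), (-28, 100, 101, 101), (-26, 55, 55, 55), (-24, 31, 31, 31), (-22, 26, 26, 27), (-20, 35, 30, 27), (-18, 59, 47, 35), (-16, 95, 74, 52), (-14, 128, 100, 69), (-12, 145, 114, 79), (-10, 150, 118, 82)]
```

```bash
cat > tin.py <<'E'
from h import *
def tin(k,ztop,c,hb=.026):
    P=ray(k,np.indices(k['depth'].shape)[::-1].reshape(2,-1).T,ztop).reshape(k['depth'].shape+(3,));Z=cv2.medianBlur(pts(k)[...,2].astype(np.float32),3)
    m=big((np.linalg.norm(P[...,:2]-c,axis=-1)<.05)&(abs(Z-ztop)<.007));W=P[m][:,:2]*1000
    (cc,r)=cv2.minEnclosingCircle(W.astype(np.float32));return W.mean(0).round(1),np.round(cc,1),round(r,1),m.sum(),rect(W/1000)
def cork(k,ztop,c):
    P=ray(k,np.indices(k['depth'].shape)[::-1].reshape(2,-1).T,ztop).reshape(k['depth'].shape+(3,));Z=cv2.medianBlur(pts(k)[...,2].astype(np.float32),3)
    h=cv2.cvtColor(k['frame'],cv2.COLOR_RGB2HSV)
    m=(np.linalg.norm(P[...,:2]-c,axis=-1)<.06)&(abs(Z-ztop)<.006)&(h[...,1]>75)
    m=cv2.morphologyEx(m.astype(np.uint8),cv2.MORPH_OPEN,np.ones((2,2)))>0
    return rect(P[m]),m.sum()
if __name__=='__main__':
    for n in('side','top'):
        k=snap(n);print(n,'tin',tin(k,.053,[.45,-.215]),'cork',cork(k,.027,[.45,-.215]))
    s=arm.state();print(s['joint_pos'].round(),s['ee_pos'])
E
python3 tin.py
```

```text
side tin (array([ 448.8, -213.2]), array([ 449. , -212.8]), 29.9, np.int64(592), (array([ 448.7, -213.2]), 76.8, 58.5, 54.3)) cork ((array([ 459.6, -243.2]), 14.6, 40.2, 21.5), np.int64(172))Traceback (most recent call last):
  File "tin.py", line 14, in <module>
    k=snap(n);print(n,'tin',tin(k,.053,[.45,-.215]),'cork',cork(k,.027,[.45,-.215]))
                            ~~~^^^^^^^^^^^^^^^^^^^^
  File "tin.py", line 4, in tin
    m=big((np.linalg.norm(P[...,:2]-c,axis=-1)<.05)&(abs(Z-ztop)<.007));W=P[m][:,:2]*1000
  File "h.py", line 33, in big
    n,l,st,c=cv2.connectedComponentsWithStats(m.astype(np.uint8));i=1+np.argmax(st[1:,4]);return l==i
                                                                      ~~~~~~~~~^^^^^^^^^^
    return _wrapfunc(a, 'argmax', axis=axis, out=out, **kwds)
    return bound(*args, **kwds)
ValueError: attempt to get argmax of an empty sequence
```

```bash
python3 - <<'E'
from h import *
print(go(.449,-.213,.16,104.5))
E
```

```text
[-210.3, -95.1, 22.6, 0.0005, -0.0009, -0.0061]
```

>>> move_arm([
  [-35, -16, 0, 0, 0, 0, 88],
  [-80, -36, 0, 0, 0, 0, 88],
  [-125, -56, 0, 0, 0, 0, 88],
  [-165, -75, 0, 0, 0, -0.006, 88],
  [-195, -88, 5, 0, 0, -0.006, 88],
  [-208, -94, 15, 0, 0, -0.006, 88],
  [-210, -95, 22, 0, 0, -0.006, 88],
  [-210, -95, 22, 0, 0, -0.006, 88],
  [-210, -95, 22, 0, 0, -0.006, 88],
])

```text
clock: 28.35
ee_pos: [0.4497, -0.2112, 0.1606]
tool_rot: [180.0, -0.1, 104.6]
contact_force: [-0.0, 1.3, 0.6]
finger_gap: 0.998
grip_force: 0.0
```

```bash
python3 - <<'E'
from h import *
from tin import *
k=snap('side');print(tin(k,.053,[.45,-.215]));print(go(.449,-.213,.032,104.5),arm.state()['joint_pos'].round())
E
```

```text
(array([ 448.9, -213.2]), array([ 448.9, -213.2]), 30.3, np.int64(591), (array([ 448.7, -213.2]), 76.8, 58.5, 54.3))
[-1.4, -1.3, 128.8, 0.001, -0.001, 0.0022] [ 39.  40. -31. 115.  35.  34.  -1.]
```

>>> move_arm([
  [-1, -1, 20, 0, 0, 0, 88],
  [-1, -1, 50, 0, 0, 0, 88],
  [-1, -1, 80, 0, 0, 0, 88],
  [-1, -1, 105, 0, 0, 0, 88],
  [-1, -1, 120, 0, 0, 0, 88],
  [-1, -1, 127, 0, 0, 0, 88],
  [-1, -1, 128.5, 0, 0, 0, 88],
  [-1, -1, 128.5, 0, 0, 0, 78],
  [-1, -1, 128.5, 0, 0, 0, 68],
  [-1, -1, 128.5, 0, 0, 0, 62],
])

```text
clock: 29.4
ee_pos: [0.4486, -0.2155, 0.0328]
tool_rot: [179.9, 0.0, 104.4]
contact_force: [-0.1, -0.5, 0.5]
finger_gap: 0.751
grip_force: 0.0
```

>>> move_arm([
  [0, 0, 0, 0, 0, 0, 57],
  [0, 0, 0, 0, 0, 0, 50],
  [0, 0, 0, 0, 0, 0, 45],
  [0, 0, 0, 0, 0, 0, 45],
  [0, 0, 0, 0, 0, 0, 45],
  [0, 0, 0, 0, 0, 0, 45],
])

```text
clock: 30.0
ee_pos: [0.4488, -0.2154, 0.0326]
tool_rot: [179.9, 0.0, 104.4]
contact_force: [0.9, 0.3, 6.3]
finger_gap: 0.621
grip_force: 29.5
```

>>> move_arm([
  [0, 0, -4, 0, 0, 0, 45],
  [0, 0, -10, 0, 0, 0, 45],
  [0, 0, -20, 0, 0, 0, 45],
  [0, 0, -34, 0, 0, 0, 45],
  [0, 0, -50, 0, 0, 0, 45],
  [0, 0, -68, 0, 0, 0, 45],
  [0, 0, -86, 0, 0, 0, 45],
  [0, 0, -100, 0, 0, 0, 45],
  [0, 0, -108, 0, 0, 0, 45],
  [0, 0, -108, 0, 0, 0, 45],
])

```text
clock: 31.0
ee_pos: [0.4484, -0.2156, 0.1412]
tool_rot: [179.9, 0.1, 104.4]
contact_force: [1.1, -0.2, -1.4]
finger_gap: 0.623
grip_force: 29.5
```

```bash
python3 - <<'E'
from h import *
k=snap('side');s=arm.state();P=pts(k);L=local(s,P.reshape(-1,3)).reshape(P.shape);f=k['frame'].astype(int)
# front wall of tin between the fingers, local -x side
m=(abs(L[...,1])<20)&(L[...,0]<0)&(L[...,0]>-50)&(L[...,2]>-18)&(L[...,2]<1)
A=L[m];print(len(A),f[m].mean(0).round())
for y in range(-18,18,6):
    b=A[(A[:,1]>=y)&(A[:,1]<y+6)];print(y,len(b),np.percentile(b[:,0],[10,50]).round(1) if len(b)>3 else '', np.sqrt(29**2-(y+3)**2).round(1))
print(s['ee_pos'],s['tool_rot'],s['joint_pos'].round(),go(.467,.0162,.14,104.5))
from tin import cork
print(cork(k,.027,[.45,-.215]))
E
```

```text
212 [117. 118. 115.]
-18 43 [-18.8 -16.5] 24.8
-12 36 [-21.7 -19.6] 27.6
-6 34 [-22.4 -20.6] 28.8
0 28 [-21.8 -20.4] 28.8
6 29 [-20.7 -18.5] 27.6
12 24 [-18.2 -15.6] 24.8
[ 0.44803319 -0.21547186  0.14043258] [1.79977996e+02 2.60067009e-02 1.04362717e+02] [ 38.  42. -29. 116.  38.  32.  -3.] [219.7, 75.8, 0.4, 0.0004, 0.0005, -0.0024]
((array([ 452. , -217.6]), 106.1, 74.1, 41.2), np.int64(654))
```

```bash
python3 - <<'E'
from h import *
print(go(.4742,.0122,.14,150))
E
```

```text
[214.1, 81.8, 0.4, 0.0002, 0.0006, -0.7965]
```

>>> move_arm([
  [10, 4, 0, 0, 0, -0.04, 45],
  [32, 12, 0, 0, 0, -0.12, 45],
  [60, 23, 0, 0, 0, -0.22, 45],
  [90, 34, 0, 0, 0, -0.33, 45],
  [120, 46, 0, 0, 0, -0.45, 45],
  [150, 57, 0, 0, 0, -0.57, 45],
  [178, 68, 0, 0, 0, -0.68, 45],
  [200, 76, 0, 0, 0, -0.76, 45],
  [212, 81, 0, 0, 0, -0.79, 45],
  [214, 82, 0, 0, 0, -0.797, 45],
])

```text
clock: 32.05
ee_pos: [0.4743, 0.0145, 0.1398]
tool_rot: [180.0, -0.1, 150.3]
contact_force: [-0.2, 0.1, -0.7]
finger_gap: 0.622
grip_force: 29.5
```

>>> move_arm([
  [0, 0, 10, 0, 0, 0, 45],
  [0, 0, 30, 0, 0, 0, 45],
  [0, 0, 55, 0, 0, 0, 45],
  [0, 0, 78, 0, 0, 0, 45],
  [0, 0, 94, 0, 0, 0, 45],
  [0, 0, 100, 0, 0, 0, 45],
  [0, 0, 100, 0, 0, 0, 45],
])

```text
clock: 32.75
ee_pos: [0.4737, 0.0112, 0.0391]
tool_rot: [-179.9, -0.1, 150.0]
contact_force: [-0.2, 0.9, -1.0]
finger_gap: 0.628
grip_force: 29.5
```

```bash
python3 - <<'E'
from h import *
k=snap('side');s=arm.state();print(s['ee_pos'],s['tool_rot'],s['joint_pos'].round())
P=pts(k);L=local(s,P.reshape(-1,3)).reshape(P.shape);f=k['frame'].astype(int)
m=(abs(L[...,1])<20)&(L[...,0]>-50)&(L[...,0]<0)&(L[...,2]>-16)&(L[...,2]<2)
A=L[m];print(len(A),f[m].mean(0).round())
for y in range(-18,18,6):
    b=A[(A[:,1]>=y)&(A[:,1]<y+6)];print(y,len(b),np.percentile(b[:,0],[10,50]).round(1) if len(b)>3 else '', np.sqrt(29**2-(y+3)**2).round(1))
h=cv2.cvtColor(k['frame'],cv2.COLOR_RGB2HSV).astype(int);R=ray(k,np.indices(k['depth'].shape)[::-1].reshape(2,-1).T,.004).reshape(P.shape)
g=big((h[...,0]>100)&(h[...,0]<125)&(h[...,1]>110)&(np.linalg.norm(R[...,:2]-[.467,.016],axis=-1)<.05));W=R[g][:,:2]*1000
ct=cv2.convexHull(W.astype(np.float32))[:,0]
from scipy.optimize import least_squares
# near-side outline of the disc: known radius circle
n=ct[(ct-[467,16])@np.array([-.2,-1])>10]
r=least_squares(lambda c:np.hypot(*(n-c).T)-29,[467,16]);print('disc centre',r.x.round(1),'n',len(n),'resid',np.abs(r.fun).max().round(1),'area px',g.sum())
print(local(s,np.r_[r.x/1000,.004]).round(1))
E
```

```text
[0.47411503 0.01150543 0.03985455] [-1.79929683e+02 -1.14170332e-02  1.49977411e+02] [  7.  51. -23. 122.  66.  20. -12.]
57 [100. 101.  99.]
-18 21 [-18.5 -16.5] 24.8
-12 10 [-20.4 -19.6] 27.6
-6 11 [-20.6 -19.4] 28.8
0 4 [-19.8 -19.2] 28.8
6 0  27.6
12 2  24.8
disc centre [468.3  15.1] n 11 resid 0.5 area px 268
[ 6.8  0.3 35.9]
```

>>> move_arm([
  [-1, 0.3, 8, 0, 0, 0, 45],
  [-1, 0.3, 16, 0, 0, 0, 45],
  [-1, 0.3, 23, 0, 0, 0, 45],
  [-1, 0.3, 27, 0, 0, 0, 45],
  [-1, 0.3, 29, 0, 0, 0, 45],
  [-1, 0.3, 29.5, 0, 0, 0, 45],
  [-1, 0.3, 29.5, 0, 0, 0, 45],
  [-1, 0.3, 29.5, 0, 0, 0, 60],
  [-1, 0.3, 29.5, 0, 0, 0, 72],
  [-1, 0.3, 29.5, 0, 0, 0, 76],
])

```text
clock: 33.8
ee_pos: [0.4755, 0.0122, 0.0107]
tool_rot: [180.0, 0.0, 150.0]
contact_force: [-0.1, -0.3, -0.4]
finger_gap: 0.838
grip_force: 0.0
```

>>> move_arm([
  [0, 0, 0, 0, 0, 0, 76],
  [0, 0, -5, 0, 0, 0, 76],
  [0, 0, -20, 0, 0, 0, 76],
  [0, 0, -50, 0, 0, 0, 76],
  [0, 0, -95, 0, 0, 0, 76],
  [0, 0, -140, 0, 0, 0, 76],
  [0, -40, -150, 0, 0, 0.1, 76],
  [0, -80, -150, 0, 0, 0.25, 76],
  [0, -125, -150, 0, 0, 0.4, 76],
  [0, -170, -150, 0, 0, 0.55, 76],
])

```text
clock: 34.8
ee_pos: [0.3895, -0.1363, 0.1612]
tool_rot: [180.0, 0.0, 118.2]
contact_force: [0.3, -0.8, 0.5]
finger_gap: 0.861
grip_force: 0.0
```

```bash
cat > tinchk.py <<'E'
from h import *
from prof import prof
from tin import tin
for n,c in(('side',[.4679,.0152]),('top',[.4667,.0172])):
    k=snap(n);print(n,tin(k,.030,[.467,.016]))
    h=cv2.cvtColor(k['frame'],cv2.COLOR_RGB2HSV).astype(int);R=ray(k,np.indices(k['depth'].shape)[::-1].reshape(2,-1).T,.004).reshape(h.shape)
    g=(h[...,0]>100)&(h[...,0]<128)&(h[...,1]>70)&(np.linalg.norm(R[...,:2]-c,axis=-1)<.038);o=(R[g][:,:2]-c)*1000;a=np.degrees(np.arctan2(o[:,1],o[:,0]))
    print('blue seen',g.sum(),np.histogram(a,bins=12,range=(-180,180))[0])
    ts=range(-48,-22,2)
    for ax in (0,90,180,270):print(ax+180,[(t,int(r.sum()/3)) for t,r in zip(ts,prof(k,c,ax,ts,(-4,0,4)))])
s=arm.state();print(s['ee_pos'],s['tool_rot'],s['joint_pos'].round())
E
python3 tinchk.py
```

```text
side (array([467. ,   8.7]), array([466.4,   8.7]), 31.2, np.int64(366), (array([466.8,   8.4]), 78.2, 60.8, 54.5))
blue seen 30 [11  7  6  0  0  0  0  0  0  0  0  6]
180 [(-48, 187), (-46, 186), (-44, 181), (-42, 155), (-40, 105), (-38, 68), (-36, 59), (-34, 58), (-32, 61), (-30, 72), (-28, 92), (-26, 99), (-24, 97)]
270 [(-48, 182), (-46, 161), (-44, 127), (-42, 94), (-40, 72), (-38, 63), (-36, 60), (-34, 61), (-32, 64), (-30, 74), (-28, 87), (-26, 101), (-24, 103)]
360 [(-48, 179), (-46, 180), (-44, 179), (-42, 159), (-40, 114), (-38, 73), (-36, 61), (-34, 60), (-32, 61), (-30, 68), (-28, 77), (-26, 84), (-24, 91)]
450 [(-48, 172), (-46, 172), (-44, 168), (-42, 161), (-40, 157), (-38, 158), (-36, 160), (-34, 164), (-32, 166), (-30, 163), (-28, 164), (-26, 169), (-24, 173)]
top (array([467.2,  15.9]), array([467.2,  15.9]), 28.8, np.int64(472), (array([467.6,  16. ]), 90.5, 56.3, 54.1))
blue seen 78 [13  3  0  0  0  0  0  0  4 18 21 19]
180 [(-48, 167), (-46, 167), (-44, 156), (-42, 127), (-40, 87), (-38, 49), (-36, 24), (-34, 23), (-32, 31), (-30, 55), (-28, 85), (-26, 111), (-24, 125)]
270 [(-48, 167), (-46, 167), (-44, 162), (-42, 144), (-40, 104), (-38, 57), (-36, 31), (-34, 36), (-32, 63), (-30, 96), (-28, 118), (-26, 123), (-24, 128)]
360 [(-48, 158), (-46, 158), (-44, 151), (-42, 132), (-40, 100), (-38, 59), (-36, 35), (-34, 60), (-32, 93), (-30, 117), (-28, 124), (-26, 126), (-24, 135)]
450 [(-48, 167), (-46, 165), (-44, 159), (-42, 133), (-40, 95), (-38, 54), (-36, 28), (-34, 23), (-32, 34), (-30, 66), (-28, 98), (-26, 119), (-24, 128)]
[ 0.38539318 -0.14064523  0.16054646] [-1.79555215e+02  6.35758443e-02  1.17858160e+02] [ 33.  35. -30. 129.  42.  26.  -4.]
```

```bash
python3 - <<'E'
from h import *
for n,c in(('side',[.4679,.0152]),('top',[.4667,.0172])):
    k=snap(n)
    for th in range(0,360,30):
        u=np.array([np.cos(np.radians(th)),np.sin(np.radians(th)),0])
        W=np.array([np.r_[c,.004]+r*u/1000 for r in range(20,36,2)]);p=proj(k,W).astype(np.float32)
        v=cv2.remap(k['frame'],p[:,:1].T,p[:,1:].T,cv2.INTER_LINEAR)[0].astype(int);print(n,th,(v[:,2]-v[:,0]).tolist(),v.mean(1).astype(int).tolist())
E
```

```text
side 0 [1, 1, 0, 1, 3, 1, -1, -1] [100, 94, 89, 82, 74, 66, 60, 60]
side 30 [-5, -7, -6, -5, -4, -2, -2, -1] [147, 146, 144, 145, 145, 148, 144, 140]
side 60 [-25, -26, -26, -26, -26, -26, -26, -26] [178, 180, 178, 177, 176, 176, 176, 174]
side 90 [-26, -26, -27, -27, -26, -27, -26, -26] [173, 171, 170, 168, 163, 162, 165, 165]
side 120 [-18, -20, -20, -20, -18, -16, -14, -11] [148, 152, 153, 154, 153, 151, 150, 148]
side 150 [0, 0, 1, 6, 14, 13, 4, 1] [123, 115, 109, 102, 93, 76, 63, 58]
side 180 [0, 1, 21, 64, 71, 34, 6, 0] [95, 92, 93, 102, 96, 75, 61, 59]
side 210 [0, 3, 15, 34, 44, 23, 3, -1] [97, 99, 97, 93, 86, 71, 61, 58]
side 240 [2, 7, 16, 30, 30, 20, 8, 0] [103, 104, 103, 100, 88, 72, 65, 61]
side 270 [0, 1, 5, 10, 19, 21, 9, 1] [103, 107, 109, 111, 93, 77, 67, 61]
side 300 [1, 1, 2, 8, 16, 18, 7, 0] [94, 93, 94, 93, 85, 73, 65, 61]
side 330 [0, 0, 1, 2, 2, 0, -1, -2] [89, 85, 82, 80, 71, 63, 60, 60]
top 0 [-25, -24, -19, -12, -4, 1, 1, -1] [145, 143, 138, 128, 126, 119, 95, 62]
top 30 [-23, -21, -15, -6, -1, 2, 1, 2] [156, 148, 136, 130, 122, 109, 76, 42]
top 60 [-21, -15, -7, 0, 1, 2, 1, -2] [146, 138, 130, 125, 103, 72, 39, 25]
top 90 [-19, -6, 7, 18, 26, 26, 13, 7] [135, 131, 128, 121, 102, 68, 38, 23]
top 120 [-12, -2, 11, 34, 53, 49, 28, 12] [128, 129, 130, 125, 102, 70, 38, 17]
top 150 [-10, -1, 13, 38, 64, 58, 32, 7] [129, 127, 123, 113, 93, 68, 44, 27]
top 180 [-11, -2, 10, 28, 40, 37, 22, 3] [128, 124, 125, 112, 89, 64, 37, 18]
top 210 [-16, -6, 1, 9, 18, 21, 13, 2] [132, 128, 123, 113, 94, 59, 35, 22]
top 240 [-21, -14, -4, 0, 3, 2, 0, 2] [144, 132, 126, 124, 108, 78, 43, 27]
top 270 [-23, -20, -14, -7, -4, -1, 2, 3] [154, 142, 130, 124, 122, 98, 64, 39]
top 300 [-23, -21, -21, -12, -4, 0, 0, 0] [159, 152, 141, 130, 126, 120, 100, 65]
top 330 [-24, -24, -21, -15, -6, 1, 1, 0] [159, 156, 142, 131, 123, 116, 97, 67]
```

```bash
python3 - <<'E'
from h import *
print(go(.4755,.0122,.16,150))
E
```

```text
[89.4, 145.6, 0.9, -0.0, 0.0003, -0.5504]
```

>>> move_arm([
  [20, 35, 0, 0, 0, -0.12, 76],
  [45, 73, 0, 0, 0, -0.25, 76],
  [68, 110, 0, 0, 0, -0.38, 76],
  [83, 135, 0, 0, 0, -0.5, 76],
  [89, 145.5, 0, 0, 0, -0.55, 76],
  [89, 145.5, 20, 0, 0, -0.55, 76],
  [89, 145.5, 50, 0, 0, -0.55, 76],
  [89, 145.5, 70, 0, 0, -0.55, 76],
  [89, 145.5, 80, 0, 0, -0.55, 76],
  [89, 145.5, 80, 0, 0, -0.55, 76],
])

```text
clock: 36.0
ee_pos: [0.4755, 0.0147, 0.0796]
tool_rot: [180.0, -0.1, 150.3]
contact_force: [0.1, -0.1, 0.3]
finger_gap: 0.861
grip_force: 0.0
```

```bash
python3 - <<'E'
from h import *
snap('side');print(go(.4755,.0122,.0115,150),arm.state()['ee_pos'])
E
```

```text
[-0.8, -2.3, 68.8, 0.0008, -0.0011, 0.0042] [0.47594393 0.01449361 0.08033276]
```

>>> move_arm([
  [-1, -3, 15, 0, 0, 0.004, 76],
  [-1, -3, 35, 0, 0, 0.004, 76],
  [-1, -3, 52, 0, 0, 0.004, 76],
  [-1, -3, 63, 0, 0, 0.004, 76],
  [-1, -3, 68, 0, 0, 0.004, 76],
  [-1, -3, 68.5, 0, 0, 0.004, 68],
  [-1, -3, 68.5, 0, 0, 0.004, 60],
  [-1, -3, 68.5, 0, 0, 0.004, 54],
  [-1, -3, 68.5, 0, 0, 0.004, 48],
  [-1, -3, 68.5, 0, 0, 0.004, 48],
])

```text
clock: 37.05
ee_pos: [0.4758, 0.0098, 0.0127]
tool_rot: [179.9, 0.1, 149.8]
contact_force: [0.6, 0.7, 5.2]
finger_gap: 0.621
grip_force: 29.9
```

>>> move_arm([
  [0, 0, 0, 0, 0, 0, 48],
  [0, 0, 0, 0, 0, 0, 48],
  [0, 0, -2, 0, 0, 0, 48],
  [1.5, 0, -2, 0, 0, 0, 48],
  [2.5, 0, -2, 0, 0, 0, 48],
  [2.5, 0, -1, 0, 0, 0, 48],
  [2.5, 0, -0.2, 0, 0, 0, 48],
  [2.5, 0, -0.2, 0, 0, 0, 48],
  [2.5, 0, -0.2, 0, 0, 0, 62],
  [2.5, 0, -0.2, 0, 0, 0, 76],
])

```text
clock: 38.05
ee_pos: [0.4731, 0.0107, 0.0122]
tool_rot: [-180.0, 0.0, 149.8]
contact_force: [0.6, 0.6, 0.4]
finger_gap: 0.771
grip_force: 0.0
```

>>> move_arm([
  [0, 0, 0, 0, 0, 0, 76],
  [0, 0, -5, 0, 0, 0, 76],
  [0, 0, -20, 0, 0, 0, 76],
  [0, 0, -50, 0, 0, 0, 76],
  [0, 0, -95, 0, 0, 0, 76],
  [0, 0, -140, 0, 0, 0, 76],
  [0, -40, -150, 0, 0, 0.1, 76],
  [0, -80, -150, 0, 0, 0.25, 76],
  [0, -125, -150, 0, 0, 0.4, 76],
  [0, -170, -150, 0, 0, 0.55, 76],
])

```text
clock: 39.05
ee_pos: [0.3866, -0.1375, 0.1628]
tool_rot: [180.0, 0.0, 118.0]
contact_force: [0.6, -0.3, -0.3]
finger_gap: 0.863
grip_force: 0.0
```

```bash
cat > blue.py <<'E'
from h import *
for n,c in(('side',[.4679,.0152]),('top',[.4667,.0172])):
    k=snap(n);o=[]
    for th in range(0,360,30):
        u=np.array([np.cos(np.radians(th)),np.sin(np.radians(th)),0])
        W=np.array([np.r_[c,.004]+r*u/1000 for r in range(20,38)]);p=proj(k,W).astype(np.float32)
        v=cv2.remap(k['frame'],p[:,:1].T,p[:,1:].T,cv2.INTER_LINEAR)[0].astype(int);d=v[:,2]-v[:,0];o.append((th,round(d[d>2].sum()/120,1)))
    print(n,'blue exposed mm',o)
E
python3 blue.py; python3 - <<'E'
from h import *
from tin import cork,tin
for n in('side','top'):
    k=snap(n);print(n,cork(k,.027,[.45,-.215]),tin(k,.03,[.467,.016]))
print(arm.state()['ee_pos'],go(.450,-.214,.16,105))
E
```

```text
side blue exposed mm [(0, np.float64(4.5)), (30, np.float64(0.0)), (60, np.float64(0.0)), (90, np.float64(0.0)), (120, np.float64(0.0)), (150, np.float64(0.0)), (180, np.float64(0.0)), (210, np.float64(0.0)), (240, np.float64(0.0)), (270, np.float64(0.7)), (300, np.float64(2.5)), (330, np.float64(3.7))]
top blue exposed mm [(0, np.float64(0.7)), (30, np.float64(3.0)), (60, np.float64(2.8)), (90, np.float64(2.6)), (120, np.float64(1.5)), (150, np.float64(0.0)), (180, np.float64(0.0)), (210, np.float64(0.0)), (240, np.float64(0.0)), (270, np.float64(0.0)), (300, np.float64(0.0)), (330, np.float64(0.2))]
side ((array([ 452.4, -217.4]), 105.8, 73.8, 40.5), np.int64(650)) (array([462.7,   7.5]), array([463.6,   8.1]), 31.2, np.int64(370), (array([462.6,   9. ]), 78.4, 61.0, 54.3))
top ((array([ 463.3, -206.9]), 121.1, 53.9, 13.9), np.int64(96)) (array([463.1,  15.2]), array([463.2,  15.3]), 28.6, np.int64(468), (array([462.9,  14.8]), 0.5, 54.1, 54.0))
[ 0.38718868 -0.13693022  0.1625555 ] [-97.6, 18.9, 2.6, 0.0, 0.0002, 0.2308]
```

```bash
python3 - <<'E'
from h import *
print(go(.4741,.0124,.08,150))
E
```

```text
[90.5, 147.2, 82.5, -0.0, 0.0002, -0.5546]
```

>>> move_arm([
  [20, 35, 0, 0, 0, -0.12, 76],
  [45, 73, 0, 0, 0, -0.25, 76],
  [68, 110, 0, 0, 0, -0.38, 76],
  [83, 135, 0, 0, 0, -0.5, 76],
  [90.5, 147, 0, 0, 0, -0.555, 76],
  [90.5, 147, 25, 0, 0, -0.555, 76],
  [90.5, 147, 55, 0, 0, -0.555, 76],
  [90.5, 147, 75, 0, 0, -0.555, 76],
  [90.5, 147, 82, 0, 0, -0.555, 76],
  [90.5, 147, 82, 0, 0, -0.555, 76],
])

```text
clock: 40.25
ee_pos: [0.474, 0.0146, 0.0798]
tool_rot: [180.0, -0.1, 150.3]
contact_force: [-0.9, -0.4, 0.1]
finger_gap: 0.864
grip_force: 0.0
```

```bash
python3 - <<'E'
from h import *
snap('side');print(go(.4741,.0124,.0120,150),arm.state()['ee_pos'])
E
```

```text
[-0.7, -2.0, 68.5, 0.0009, -0.0001, 0.0038] [0.47444539 0.01439724 0.08053056]
```

>>> move_arm([
  [0.5, -1, 15, 0, 0, 0.004, 76],
  [0.5, -1, 35, 0, 0, 0.004, 76],
  [0.5, -1, 52, 0, 0, 0.004, 76],
  [0.5, -1, 63, 0, 0, 0.004, 76],
  [0.5, -1, 67, 0, 0, 0.004, 76],
  [0.5, -1, 68, 0, 0, 0.004, 68],
  [0.5, -1, 68, 0, 0, 0.004, 60],
  [0.5, -1, 68, 0, 0, 0.004, 54],
  [0.5, -1, 68, 0, 0, 0.004, 48],
  [0.5, -1, 68, 0, 0, 0.004, 48],
])

```text
clock: 41.3
ee_pos: [0.4736, 0.0124, 0.0129]
tool_rot: [180.0, 0.1, 149.9]
contact_force: [-0.2, -0.6, 6.7]
finger_gap: 0.618
grip_force: 29.9
```

```bash
python3 - <<'E'
from h import *
snap('side');print(go(.4753,.0117,.0125,150),arm.state()['ee_pos'])
E
```

```text
[-1.8, 0.3, 0.4, 0.0006, 0.0011, -0.0024] [0.47357441 0.01239892 0.01290298]
```

>>> move_arm([
  [0, 0, 0, 0, 0, 0, 48],
  [0, 0, -2, 0, 0, 0, 48],
  [-1, 0, -2, 0, 0, 0, 48],
  [-1.6, 0.3, -2, 0, 0, 0, 48],
  [-1.6, 0.3, -1, 0, 0, 0, 48],
  [-1.6, 0.3, 0, 0, 0, 0, 48],
  [-1.6, 0.3, 0, 0, 0, 0, 48],
  [-1.6, 0.3, 0, 0, 0, 0, 62],
  [-1.6, 0.3, 0, 0, 0, 0, 76],
  [-1.6, 0.3, 0, 0, 0, 0, 76],
])

```text
clock: 42.35
ee_pos: [0.4747, 0.012, 0.0121]
tool_rot: [-180.0, -0.0, 149.9]
contact_force: [0.2, 0.1, 1.0]
finger_gap: 0.855
grip_force: 0.0
```

>>> move_arm([
  [0, 0, 0, 0, 0, 0, 76],
  [0, 0, -5, 0, 0, 0, 76],
  [0, 0, -20, 0, 0, 0, 76],
  [0, 0, -50, 0, 0, 0, 76],
  [0, 0, -95, 0, 0, 0, 76],
  [0, 0, -140, 0, 0, 0, 76],
  [0, -40, -150, 0, 0, 0.1, 76],
  [0, -80, -150, 0, 0, 0.25, 76],
  [0, -125, -150, 0, 0, 0.4, 76],
  [0, -170, -150, 0, 0, 0.55, 76],
])

```text
clock: 43.35
ee_pos: [0.3883, -0.1363, 0.1628]
tool_rot: [180.0, 0.0, 118.1]
contact_force: [0.6, -0.5, 0.3]
finger_gap: 0.864
grip_force: 0.0
```

```bash
python3 blue.py; python3 - <<'E'
from h import *
from tin import cork,tin
for n in('side','top'):
    k=snap(n);print(n,tin(k,.03,[.467,.016]))
print(arm.state()['ee_pos'],go(.450,-.213,.16,105.8))
E
```

```text
side blue exposed mm [(0, np.float64(2.1)), (30, np.float64(0.0)), (60, np.float64(0.0)), (90, np.float64(0.0)), (120, np.float64(0.0)), (150, np.float64(0.0)), (180, np.float64(0.9)), (210, np.float64(1.3)), (240, np.float64(1.0)), (270, np.float64(1.6)), (300, np.float64(2.3)), (330, np.float64(2.4))]
top blue exposed mm [(0, np.float64(0.0)), (30, np.float64(0.0)), (60, np.float64(0.0)), (90, np.float64(0.6)), (120, np.float64(1.6)), (150, np.float64(1.1)), (180, np.float64(0.3)), (210, np.float64(0.1)), (240, np.float64(0.0)), (270, np.float64(0.1)), (300, np.float64(0.0)), (330, np.float64(0.1))]
side (array([465. ,   8.6]), array([464.2,   9. ]), 31.4, np.int64(373), (array([464.6,   8.7]), 78.3, 61.2, 54.5))
top (array([465.4,  16.6]), array([465.5,  16.9]), 29.1, np.int64(474), (array([465.2,  16. ]), 90.5, 56.3, 54.1))
[ 0.38895569 -0.13571429  0.16256364] [-97.0, 17.1, 2.6, 0.0, 0.0002, 0.2179]
```

>>> move_arm([
  [-25, 5, 0, 0, 0, 0.05, 76],
  [-55, 10, 0, 0, 0, 0.12, 76],
  [-82, 15, 0, 0, 0, 0.18, 76],
  [-95, 17, 0, 0, 0, 0.218, 76],
  [-97, 17, 0, 0, 0, 0.218, 76],
  [-97, 17, 30, 0, 0, 0.218, 76],
  [-97, 17, 65, 0, 0, 0.218, 76],
  [-97, 17, 85, 0, 0, 0.218, 76],
  [-97, 17, 90, 0, 0, 0.218, 76],
  [-97, 17, 90, 0, 0, 0.218, 76],
])

```text
clock: 44.55
ee_pos: [0.4504, -0.2107, 0.0721]
tool_rot: [-180.0, -0.1, 106.1]
contact_force: [0.1, 0.2, -0.5]
finger_gap: 0.865
grip_force: 0.0
```

```bash
python3 - <<'E'
from h import *
from tin import cork
k=snap('side');print(cork(k,.027,[.45,-.215]));print(go(.451,-.2145,.009,105.8),arm.state()['ee_pos'])
E
```

```text
((array([ 452.2, -217.6]), 106.1, 74.1, 40.8), np.int64(656))
[-3.2, -0.9, 63.8, 0.0006, -0.0004, 0.0036] [ 0.45090891 -0.21123546  0.07279017]
```

>>> move_arm([
  [-2, -0.5, 15, 0, 0, 0, 76],
  [-2, -0.5, 33, 0, 0, 0, 76],
  [-2, -0.5, 49, 0, 0, 0, 76],
  [-2, -0.5, 59, 0, 0, 0, 76],
  [-2, -0.5, 63, 0, 0, 0, 76],
  [-2, -0.5, 64, 0, 0, 0, 68],
  [-2, -0.5, 64, 0, 0, 0, 58],
  [-2, -0.5, 64, 0, 0, 0, 48],
  [-2, -0.5, 64, 0, 0, 0, 40],
  [-2, -0.5, 64, 0, 0, 0, 32],
])

```text
clock: 45.6
ee_pos: [0.451, -0.2145, 0.0087]
tool_rot: [179.9, 0.0, 105.9]
contact_force: [0.1, -0.7, 3.0]
finger_gap: 0.476
grip_force: 30.0
```

>>> move_arm([
  [0, 0, 0, 0, 0, 0, 32],
  [0, 0, 0, 0, 0, 0, 32],
  [0, 0, 0, 0, 0, 0, 32],
  [0, 0, 0, 0, 0, 0, 32],
])

```text
clock: 46.0
ee_pos: [0.451, -0.2145, 0.0087]
tool_rot: [179.9, 0.0, 105.9]
contact_force: [0.4, 0.0, 6.0]
finger_gap: 0.472
grip_force: 30.0
```

>>> move_arm([
  [0, 0, -4, 0, 0, 0, 32],
  [0, 0, -12, 0, 0, 0, 32],
  [0, 0, -26, 0, 0, 0, 32],
  [0, 0, -45, 0, 0, 0, 32],
  [0, 0, -66, 0, 0, 0, 32],
  [0, 0, -90, 0, 0, 0, 32],
  [0, 0, -112, 0, 0, 0, 32],
  [0, 0, -126, 0, 0, 0, 32],
  [0, 0, -132, 0, 0, 0, 32],
  [0, 0, -132, 0, 0, 0, 32],
])

```text
clock: 47.0
ee_pos: [0.4505, -0.2147, 0.141]
tool_rot: [180.0, 0.0, 105.8]
contact_force: [0.1, -0.4, -1.1]
finger_gap: 0.472
grip_force: 30.0
```

```bash
cat > held.py <<'E'
from h import *
q=snap('side');s=arm.state();print(s['ee_pos'],s['tool_rot'],s['joint_pos'].round())
P=pts(q);L=local(s,P.reshape(-1,3)).reshape(P.shape);f=cv2.cvtColor(q['frame'],cv2.COLOR_RGB2HSV).astype(int)
m=(abs(L[...,0])<60)&(abs(L[...,1])<30)&(L[...,2]<14)&(L[...,2]>-25)&(f[...,1]>70)
A=L[m];print(len(A))
for z in range(-22,14,4):
    b=A[(A[:,2]>=z)&(A[:,2]<z+4)&(abs(A[:,1])<15)];print(z,len(b),np.percentile(b[:,0],[5,25,50,75]).round(1) if len(b)>3 else '')
E
python3 held.py
```

```text
[ 0.45013951 -0.2145689   0.14027727] [-1.79983271e+02  6.99449016e-03  1.05856030e+02] [ 38.  42. -29. 116.  38.  32.  -2.]
743
-22 57 [-30.7 -18.8  -4.6  10.7]
-18 358 [-31.5 -20.5  -6.2  10.3]
-14 38 [-34.3 -33.5 -32.5 -31.7]
-10 26 [-34.5 -33.5 -32.9 -32.1]
-6 28 [-34.1 -33.1 -32.2 -31.9]
-2 26 [-33.4 -32.8 -32.4 -31.8]
2 14 [-33.1 -32.7 -32.  -31.6]
6 0 
10 0
```

```bash
python3 - <<'E'
from h import *
print(go(.6183,.0987,.15,94.6))
E
```

```text
[255.4, 247.4, -9.8, -0.0003, 0.0002, 0.1965]
```

>>> move_arm([
  [12, 12, -8, 0, 0, 0.01, 32],
  [36, 35, -10, 0, 0, 0.03, 32],
  [66, 64, -10, 0, 0, 0.05, 32],
  [97, 94, -10, 0, 0, 0.08, 32],
  [128, 124, -10, 0, 0, 0.1, 32],
  [159, 154, -10, 0, 0, 0.12, 32],
  [190, 184, -10, 0, 0, 0.15, 32],
  [220, 213, -10, 0, 0, 0.17, 32],
  [244, 236, -10, 0, 0, 0.19, 32],
  [255, 247, -10, 0, 0, 0.197, 32],
])

```text
clock: 48.05
ee_pos: [0.6187, 0.1056, 0.1501]
tool_rot: [180.0, -0.2, 94.9]
contact_force: [0.3, 0.1, -1.5]
finger_gap: 0.474
grip_force: 30.0
```

>>> move_arm([
  [0, 0, 10, 0, 0, 0, 32],
  [0, 0, 30, 0, 0, 0, 32],
  [0, 0, 55, 0, 0, 0, 32],
  [0, 0, 80, 0, 0, 0, 32],
  [0, 0, 98, 0, 0, 0, 32],
  [0, 0, 108, 0, 0, 0, 32],
  [0, 0, 110, 0, 0, 0, 32],
  [0, 0, 110, 0, 0, 0, 32],
])

```text
clock: 48.85
ee_pos: [0.6181, 0.0982, 0.0402]
tool_rot: [-180.0, 0.0, 94.6]
contact_force: [0.6, 0.9, 0.1]
finger_gap: 0.471
grip_force: 30.0
```

```bash
cat > yel.py <<'E'
from h import *
q=snap('side');s=arm.state();h=cv2.cvtColor(q['frame'],cv2.COLOR_RGB2HSV).astype(int)
R=ray(q,np.indices(q['depth'].shape)[::-1].reshape(2,-1).T,.004).reshape(h.shape)
m=big((h[...,0]>20)&(h[...,0]<34)&(h[...,1]>120)&(h[...,2]>100)&(np.linalg.norm(R[...,:2]-[.618,.105],axis=-1)<.07))
W=local(s,R[m]);print('yellow local',len(W),np.percentile(W,[0,1,99,100],axis=0)[:,:2].round(1))
for y in range(-28,28,6):
    b=W[(W[:,1]>=y)&(W[:,1]<y+6)]
    if len(b)>4:print(y,len(b),'near x',b[:,0].min().round(1))
E
python3 held.py; python3 yel.py; python3 -c "
from h import *
print(go(.6183,.0987,.0135,94.6))"
```

```text
[0.6186366  0.09838349 0.04078827] [ 1.79954719e+02 -3.36801646e-03  9.45716387e+01] [ -2.  56. -21.  96.  32.  34. -37.]
437
-22 4 [-27.9 -26.5  -4.2  20.6]
-18 151 [-30.6 -20.1  -6.   12.9]
-14 64 [-34.1 -30.1  -1.3  16.2]
-10 22 [-35.6 -34.9 -32.9 -30.9]
-6 18 [-36.2 -34.7 -32.3 -30.9]
-2 17 [-35.7 -34.6 -33.  -32.6]
2 11 [-34.1 -33.5 -32.3 -31.8]
6 22 [-36.1 -33.7 -32.6 -31.6]
10 9 [-33.5 -33.  -32.4 -31.3]
yellow local 219 [[-31.9 -21.7]
 [-31.7 -21.4]
 [ 42.2  21.4]
 [ 43.9  22.1]]
-22 46 near x -31.2
-16 45 near x -31.9
-10 32 near x -31.1
-4 23 near x -31.9
2 22 near x -31.1
8 23 near x -31.8
14 21 near x -31.0
20 7 near x -27.3
[0.2, -0.6, 27.6, 0.0014, -0.0002, -0.0005]
```

>>> move_arm([
  [0, 0, 8, 0, 0, 0, 32],
  [0, 0, 16, 0, 0, 0, 32],
  [0, 0, 22, 0, 0, 0, 32],
  [0, 0, 26, 0, 0, 0, 32],
  [0, 0, 27.5, 0, 0, 0, 32],
  [0, 0, 27.5, 0, 0, 0, 32],
  [0, 0, 27.5, 0, 0, 0, 32],
  [0, 0, 27.5, 0, 0, 0, 46],
  [0, 0, 27.5, 0, 0, 0, 58],
  [0, 0, 27.5, 0, 0, 0, 62],
])

```text
clock: 49.95
ee_pos: [0.6185, 0.0985, 0.0127]
tool_rot: [180.0, -0.0, 94.6]
contact_force: [-0.4, 0.2, -0.7]
finger_gap: 0.68
grip_force: 0.0
```

>>> move_arm([
  [0, 0, 0, 0, 0, 0, 62],
  [0, 0, -5, 0, 0, 0, 62],
  [0, 0, -20, 0, 0, 0, 62],
  [0, 0, -50, 0, 0, 0, 62],
  [0, 0, -95, 0, 0, 0, 62],
  [0, 0, -140, 0, 0, 0, 62],
  [-45, 0, -170, 0, 0, 0, 62],
  [-90, 0, -180, 0, 0, 0, 62],
  [-135, 0, -180, 0, 0, 0, 62],
  [-180, 0, -180, 0, 0, 0, 62],
])

```text
clock: 50.95
ee_pos: [0.6331, -0.083, 0.1951]
tool_rot: [179.8, 0.1, 94.6]
contact_force: [0.7, 0.1, -0.4]
finger_gap: 0.702
grip_force: 0.0
```

```bash
python3 - <<'E'
from h import *
print(go(.36,-.36,.24,94.6),arm.state()['ee_pos'])
E
```

```text
[-254.3, -294.3, -45.4, 0.0027, 0.0009, -0.0002] [ 0.63309317 -0.08296379  0.19511946]
```

>>> move_arm([
  [-25, -30, -30, 0, 0, 0, 62],
  [-57, -66, -45, 0, 0, 0, 62],
  [-89, -103, -45, 0, 0, 0, 62],
  [-121, -140, -45, 0, 0, 0, 62],
  [-153, -177, -45, 0, 0, 0, 62],
  [-185, -214, -45, 0, 0, 0, 62],
  [-217, -251, -45, 0, 0, 0, 62],
  [-245, -283, -45, 0, 0, 0, 62],
  [-254, -294, -45, 0, 0, 0, 62],
  [-254, -294, -45, 0, 0, 0, 62],
])

```text
clock: 51.95
ee_pos: [0.3581, -0.3595, 0.2385]
tool_rot: [-180.0, 0.1, 94.3]
contact_force: [0.3, 0.8, -0.5]
finger_gap: 0.702
grip_force: 0.0
```

```bash
python3 - <<'E'
from h import *
from prof import prof
from rest import face
t=snap('top');q=snap('side');c=[.6168,.1070]
for nm,k,c in(('top',t,[.6167,.1070]),('side',q,[.6183,.1042])):
    print(nm,face(k,.031,[.6175,.1055],.06,lambda f:f[...,1]>60))
    for ax,ts,off in((94.6,range(-56,-30,2),range(-10,11,5)),(274.6,range(-56,-30,2),range(-10,11,5)),(4.6,range(-38,-14,2),range(-20,21,5)),(184.6,range(-38,-14,2),range(-20,21,5))):
        r=prof(k,c,ax,ts,off);print('from',round(ax+180)%360,[(a,int(x.sum()/3),int(x[0]-x[2])) for a,x in zip(ts,r)])
a=t['frame'][130:265,190:430];b=q['frame'][170:300,200:400]
im=np.zeros((600,800,3),np.uint8);A=cv2.resize(a,None,fx=2.5,fy=2.5,interpolation=cv2.INTER_CUBIC)[:300];im[:len(A),:600]=A
B=cv2.resize(b,None,fx=2.3,fy=2.3,interpolation=cv2.INTER_CUBIC);im[300:300+min(300,len(B)),:B.shape[1]]=B[:300]
cv2.imwrite('pics/end.png',im[...,::-1])
E
python3 blue.py
```

```text
top ((array([615.1, 103.6]), np.float64(94.3), array([74.6, 42.8])), (array([614.9, 103.7]), 94.8, 74.9, 43.3), np.int64(549))
from 275 [(-56, 149, -1), (-54, 147, -1), (-52, 134, 0), (-50, 102, -1), (-48, 62, -1), (-46, 33, 0), (-44, 25, 4), (-42, 36, 18), (-40, 55, 34), (-38, 67, 44), (-36, 72, 46), (-34, 74, 47), (-32, 74, 47)]
from 95 [(-56, 152, 0), (-54, 149, 0), (-52, 137, -1), (-50, 108, -1), (-48, 69, -1), (-46, 33, -1), (-44, 19, 0), (-42, 26, 10), (-40, 47, 28), (-38, 66, 47), (-36, 78, 56), (-34, 75, 53), (-32, 69, 47)]
from 185 [(-38, 149, 0), (-36, 140, -2), (-34, 116, 0), (-32, 81, 0), (-30, 45, -1), (-28, 24, -1), (-26, 18, 0), (-24, 19, 2), (-22, 24, 9), (-20, 31, 18), (-18, 44, 30), (-16, 57, 38)]
from 5 [(-38, 150, -1), (-36, 142, -1), (-34, 122, -1), (-32, 87, -1), (-30, 52, 1), (-28, 40, 13), (-26, 50, 30), (-24, 63, 41), (-22, 70, 46), (-20, 71, 47), (-18, 71, 47), (-16, 69, 47)]
side ((array([614.3,  92.9]), np.float64(92.1), array([77.1, 41.9])), (array([614.2,  93.8]), 94.5, 78.5, 43.1), np.int64(334))
from 275 [(-56, 172, 0), (-54, 142, 0), (-52, 110, 1), (-
[... 632 characters left out ...]
(-26, 99, 45), (-24, 100, 46), (-22, 100, 46), (-20, 99, 45), (-18, 98, 45), (-16, 98, 45)]
side blue exposed mm [(0, np.float64(0.0)), (30, np.float64(0.7)), (60, np.float64(0.8)), (90, np.float64(0.7)), (120, np.float64(0.0)), (150, np.float64(0.7)), (180, np.float64(1.1)), (210, np.float64(0.3)), (240, np.float64(0.0)), (270, np.float64(0.0)), (300, np.float64(0.0)), (330, np.float64(0.0))]
top blue exposed mm [(0, np.float64(0.0)), (30, np.float64(0.1)), (60, np.float64(0.0)), (90, np.float64(0.8)), (120, np.float64(1.4)), (150, np.float64(1.1)), (180, np.float64(0.3)), (210, np.float64(0.1)), (240, np.float64(0.1)), (270, np.float64(0.1)), (300, np.float64(0.0)), (330, np.float64(0.0))]
```

View pics/end.png

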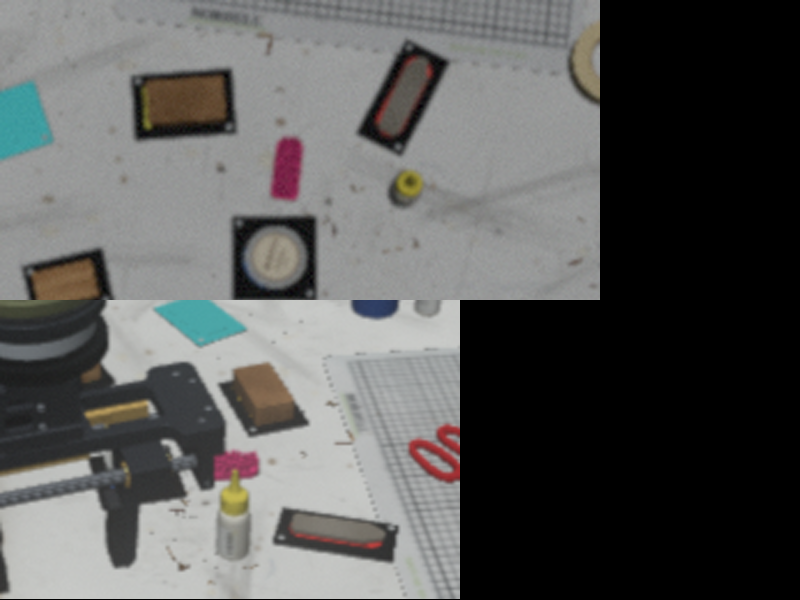

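The last picture shows all four placed and the bystanders untouched. The cork is about 2.5 mm short along its long axis, with a yellow sliver showing at (146,108), so I'll nudge it.

```bash
python3 - <<'E'
from h import *
print(go(.6185,.0985,.20,94.6))
E
```

```text
[431.4, 293.6, 39.0, 0.0019, -0.0001, 0.0036]
```

>>> move_arm([
  [35, 24, 0, 0, 0, 0, 62],
  [76, 52, 0, 0, 0, 0, 62],
  [117, 80, 0, 0, 0, 0, 62],
  [158, 108, 0, 0, 0, 0, 62],
  [199, 135, 0, 0, 0, 0, 62],
  [240, 163, 0, 0, 0, 0, 62],
  [281, 191, 0, 0, 0, 0, 62],
  [322, 219, 0, 0, 0, 0, 62],
  [363, 247, 10, 0, 0, 0, 62],
  [400, 272, 25, 0, 0, 0.003, 62],
])

```text
clock: 53.15
ee_pos: [0.6005, 0.0682, 0.2135]
tool_rot: [179.8, -0.1, 94.7]
contact_force: [0.6, 0.0, 0.5]
finger_gap: 0.706
grip_force: 0.0
```

```bash
python3 - <<'E'
from h import *
print(go(.6185,.0985,.08,94.6))
E
```

```text
[28.5, 20.0, 133.7, 0.003, -0.0017, 0.001]
```

>>> move_arm([
  [15, 10, 10, 0, 0, 0, 62],
  [26, 18, 30, 0, 0, 0, 62],
  [28.5, 20, 60, 0, 0, 0, 62],
  [28.5, 20, 95, 0, 0, 0, 62],
  [28.5, 20, 120, 0, 0, 0, 62],
  [28.5, 20, 132, 0, 0, 0, 62],
  [28.5, 20, 133, 0, 0, 0, 62],
  [28.5, 20, 133, 0, 0, 0, 62],
])

```text
clock: 53.95
ee_pos: [0.6174, 0.094, 0.0806]
tool_rot: [179.9, -0.0, 94.5]
contact_force: [-0.0, 0.4, -0.7]
finger_gap: 0.704
grip_force: 0.0
```

```bash
python3 - <<'E'
from h import *
snap('side');print(go(.6183,.0985,.0132,94.6))
E
```

```text
[4.7, 0.7, 67.9, 0.0023, -0.0007, -0.0026]
```

>>> move_arm([
  [4, 0.5, 15, 0, 0, 0, 62],
  [4.5, 0.5, 35, 0, 0, 0, 62],
  [4.5, 0.5, 53, 0, 0, 0, 62],
  [4.5, 0.5, 63, 0, 0, 0, 62],
  [4.5, 0.5, 67, 0, 0, 0, 62],
  [4.5, 0.5, 68, 0, 0, 0, 56],
  [4.5, 0.5, 68, 0, 0, 0, 48],
  [4.5, 0.5, 68, 0, 0, 0, 40],
  [4.5, 0.5, 68, 0, 0, 0, 34],
  [4.5, 0.5, 68, 0, 0, 0, 34],
])

```text
clock: 55.0
ee_pos: [0.6177, 0.0974, 0.0125]
tool_rot: [179.9, -0.0, 94.4]
contact_force: [-0.3, 0.3, 2.5]
finger_gap: 0.475
grip_force: 30.0
```

>>> move_arm([
  [0, 0, 0, 0, 0, 0, 34],
  [0, 0, -1.5, 0, 0, 0, 34],
  [1.5, 0, -1.5, 0, 0, 0, 34],
  [2.7, 0, -1.5, 0, 0, 0, 34],
  [2.7, 0, -0.8, 0, 0, 0, 34],
  [2.7, 0, 0, 0, 0, 0, 34],
  [2.7, 0, 0, 0, 0, 0, 34],
  [2.7, 0, 0, 0, 0, 0, 46],
  [2.7, 0, 0, 0, 0, 0, 58],
  [2.7, 0, 0, 0, 0, 0, 62],
])

```text
clock: 56.0
ee_pos: [0.6168, 0.0998, 0.0115]
tool_rot: [-180.0, 0.0, 94.4]
contact_force: [-0.1, -0.2, -1.0]
finger_gap: 0.681
grip_force: 0.0
```

>>> move_arm([
  [0, 0, 0, 0, 0, 0, 62],
  [0, 0, -5, 0, 0, 0, 62],
  [0, 0, -20, 0, 0, 0, 62],
  [0, 0, -50, 0, 0, 0, 62],
  [0, 0, -95, 0, 0, 0, 62],
  [0, 0, -140, 0, 0, 0, 62],
  [-45, 0, -180, 0, 0, 0, 62],
  [-90, -45, -205, 0, 0, 0, 62],
  [-120, -90, -215, 0, 0, 0, 62],
  [-150, -130, -220, 0, 0, 0, 62],
])

```text
clock: 57.0
ee_pos: [0.5204, -0.0411, 0.2293]
tool_rot: [179.8, 0.1, 94.4]
contact_force: [0.5, -1.1, 0.6]
finger_gap: 0.705
grip_force: 0.0
```

```bash
python3 - <<'E'
from h import *
print(go(.36,-.36,.24,94.6))
E
```

```text
[-305.7, -184.3, -11.1, 0.0037, 0.001, -0.0036]
```

>>> move_arm([
  [-35, -21, -10, 0, 0, 0, 62],
  [-76, -46, -10, 0, 0, 0, 62],
  [-117, -70, -10, 0, 0, 0, 62],
  [-158, -95, -10, 0, 0, 0, 62],
  [-199, -120, -10, 0, 0, 0, 62],
  [-240, -145, -10, 0, 0, 0, 62],
  [-275, -166, -10, 0, 0, 0, 62],
  [-300, -181, -10, 0, 0, 0, 62],
  [-305, -184, -10, 0, 0, 0, 62],
  [-305, -184, -10, 0, 0, 0, 62],
])

```text
clock: 58.0
ee_pos: [0.3605, -0.3585, 0.2376]
tool_rot: [180.0, 0.0, 94.3]
contact_force: [0.4, 0.7, 0.2]
finger_gap: 0.703
grip_force: 0.0
```

```bash
python3 - <<'E'
from h import *
from prof import prof
from rest import face
k=snap('top');c=[.6167,.1070]
print(face(k,.031,[.6175,.1055],.06,lambda f:f[...,1]>60))
for ax,ts,off in((94.6,range(-56,-30,2),range(-10,11,5)),(274.6,range(-56,-30,2),range(-10,11,5)),(4.6,range(-38,-14,2),range(-20,21,5)),(184.6,range(-38,-14,2),range(-20,21,5))):
    r=prof(k,c,ax,ts,off);print('from',round(ax+180)%360,[(a,int(x.sum()/3),int(x[0]-x[2]),int(x[1]-x[2])) for a,x in zip(ts,r)])
print(arm.state()['dq'].round(1),arm.state()['ee_pos'])
E
python3 exp.py | grep -v '^-45'
```

```text
((array([613.3, 106.8]), np.float64(94.9), array([74.7, 42.6])), (array([613.5, 106.8]), 95.2, 74.8, 43.2), np.int64(546))
from 275 [(-56, 150, -1, 0), (-54, 147, -2, -1), (-52, 134, -1, 1), (-50, 102, 0, 1), (-48, 62, -1, 0), (-46, 31, -1, -1), (-44, 19, -1, 0), (-42, 24, 7, 6), (-40, 38, 21, 17), (-38, 55, 35, 25), (-36, 68, 44, 28), (-34, 73, 48, 27), (-32, 73, 47, 24)]
from 95 [(-56, 151, -1, 1), (-54, 149, -1, 0), (-52, 138, 0, 0), (-50, 108, 0, 0), (-48, 69, -1, -1), (-46, 34, -1, -1), (-44, 20, 2, 0), (-42, 26, 12, 5), (-40, 42, 25, 12), (-38, 56, 36, 17), (-36, 65, 44, 21), (-34, 66, 46, 22), (-32, 68, 46, 22)]
from 185 [(-38, 149, -1, -1), (-36, 139, -1, -1), (-34, 115, -1, 0), (-32, 79, -1, 0), (-30, 44, -1, 0), (-28, 23, 1, 0), (-26, 21, 1, -1), (-24, 23, 7, 3), (-22, 30, 16, 8), (-20, 39, 27, 13), (-18, 52, 36, 18), (-16, 63, 42, 21)]
from 5 [(-38, 150, -1, 0), (-36, 143, 0, 0), (-34, 123, -1, 0), (-32, 88, -1, -1), (-30, 50, -1, -1), (-28, 30, 4, 1), (-26, 36, 17, 8), (-24, 52, 33, 16), (-22, 64, 43, 22), (-20, 70, 47, 23), (-18, 71, 47, 23), (-16, 71, 47, 22)]
[-1.7  0.  -1.   0.6 -0.1 -0.1 -0. ] [ 0.36146884 -0.35716064  0.237667  ]
side 66
-35 43 [-6.3 19.4]
-25 47 [-11.4  20.8]
-15 45 [-6.2 20.5]
-5 47 [-7.4 20.2]
5 47 [-7.6 21.2]
15 47 [-6.2 20.9]
25 37 [-3.5 18.7]
35 17 [-0.9 13.6]
U ends [-42.3  39.8]
top 46
-35 33 [-10.9   7.6]
-25 36 [-10.8   8.7]
-15 36 [-11.6   8.8]
-5 40 [-12.5   9.9]
5 38 [-10.4  10.1]
15 40 [-11.4  10.4]
25 31 [-9.3  9.6]
35 13 [-5.3  4.9]
U ends [-38.2  39.8]
```

```bash
python3 -c "
from plant import arm
print(arm.close_job())"
```

```text
the job is handed in; nothing more can be done
None
```

I handed the job in at about 58 s. All four things are on their own outlines, let go of and placed in the order asked; by my camera measurements each is within about 1–2 mm. The glue bottle and pink scrubber were left where they stood.

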